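# Put a painted panel away on its edge in the panel rack

### The arm

A 7-joint arm with a two-finger parallel gripper is mounted at the origin on the work surface. World frame = base frame: x ahead of the robot, y to its left, z up, the work surface at z = 0. Lengths are in m, angles in rad, forces in N, time in s.
With the tool pointing down it reaches from about 0.425 to 0.875 m from the base axis. Payload 4.7 kg.
Tool frame: the origin (TCP) lies midway between the tips of the shut fingers; the grasp point (between the pads) lies 19 mm behind it; y points along the fingers, z is the direction in which the jaws open and shut, and the axes are right-handed (so a half turn about y gives the same grasp; the last joint's range is limited). The gripper opens to 87 mm and grips with 3 to 60 N. Pads are 19 mm wide; open, the fingers measure 117 mm over their backs; the gripper's body (75 mm by 190 mm) begins 51 mm behind the grasp point.
Start: joints at [-1.139, 0.321, -0.07, 1.45, 0.023, 1.371, -0.057], TCP at [0.264, 0.594, 0.223] pointing down, gripper open.
Joint ranges: [-2.86, 2.86], [-0.3, 2.09], [-1.38, 1.24], [0.06, 2.45], [-1.56, 4.7], [0.09, 2.05], [-2.69, 2.69]. Speed limits (rad/s): [2.57, 2.57, 3.14, 3.14, 3.14, 3.14, 3.14].

### API

Orientations are given as a rotation vector (axis times angle).
In Python, from bench import ctrl gives the robot as it stands.
- The arm moves only by the tool play_rows, never from a script. Its arguments are lists of equal length, an entry for each row: "translation": the shift along the tool's x, y, z in mm, a list of three; "turn": the turn, a rotation vector about the tool's x, y, z in rad, a list of three; "fingers": the opening, from -1 (shut) to 1 (fully open), so that 0 is half open. In form: {"translation": [[dx, dy, dz], ...], "turn": [[wx, wy, wz], ...], "fingers": [fingers, ...]}. A call has exactly 10 rows; each row shifts and turns the commanded pose from where the row before left it, along the tool's axes as they then stand; what a row does not reach is not made up. A row lasts 1/12 s, in which the tool goes at most 41.7 mm and 7.16 degrees, less where a joint would pass 70% of its speed; a pose out of reach is approached as far as the arm can. A call with a gripper value outside its range is refused whole. The fingers move at their own pace and stop on an object; "grip_force" is the grip in N (left out, the last holds). Time passes only in rows, so rows that do not move let the fingers close, or fill a call up. It gives the time, the measured TCP pose, the force and the opening at its end, in the units of the state.
- ctrl.get_state(): the state, without advancing time (a new reading comes with each control period).
- ctrl.get_image(name): name is "side" or "top" or "wrist"; returns the picture (420x560x3 uint8, blue, green, red); there is no depth.
- ctrl.camera_info(name): a dict with "camera_matrix" (3x3 intrinsics, pixels), "R" (3x3) and "t" (3): a world point X has camera coordinates R X + t. Camera axes: x right, y down, z forward; pixel columns grow to the right and rows downward; lengths in m; the calibration is good to about 2 mm. A picture is of the moment at which its call begins: read the wrist's pose just before it. camera_info takes no time and is no camera call; for the wrist camera it gives the pose at the moment of the call.
- ctrl.close_job(): hands the job in, once; it reports no verdict.
The state is a dict: "time": time; "joint_positions": joint angles; "qd": joint speeds; "joint_torque": joint torques, N m; "position": TCP position; "tool_rot": TCP orientation; "ft_force": force on the tool from outside, world axes, zero at the start; "torque": the same for the moment, N m; "grip_width": opening from 0.0 (shut) to 1.0 (fully open).
Only numpy, scipy, OpenCV 4.12 (cv2) and the standard library are available. Lean on these libraries where they do the work, as an engineer would, in place of code of your own. Each camera call takes 0.05 s, during which the arm holds its last target.

### The job

Take the painted panel off the little table stand and put it away in the rack: lower it onto the rack's two outer rails so that it stands upright on its long lower edge, square and centred beside the last fitted divider on the empty side, and let go only once it is down. Then snap the spare divider onto the middle rail right next to the panel's free side, pressed fully home, so the panel cannot fall over; leave no more than about 25 mm between the panel and either divider, and leave everything else where it is.

Things in the scene. Friction and masses are not known exactly. Their poses are not given: they have to be found in the camera images.
- panel_mid (a point): centre of the painting panel to put away: rigid cradled wood, 150 mm wide (y), 100 mm high (z), 18 mm thick (x), about 0.13 kg, a landscape on its +x face. z points from its long lower edge to its long upper edge, each 50 mm from the centre. At the start it leans on the table stand, upper edge towards the robot, z 32 degrees from vertical.
- stand: wooden table stand holding the panel at the start, fixed; origin on the table under it, x is the way the painting faces. Its two back slats (16 mm wide, 90 mm apart) end 78 mm up the panel's back and leave the upper middle of the back free; a ledge with an 11 mm lip carries the lower edge.
- rack: panel rack, fixed: plywood base 170 x 300 mm (x, y), end boards 92 mm high at y = +-142 mm, three round steel rails, 16 mm thick, along y. Origin: centre of its underside, z up. Outer rails at x = +-50 mm, tops at 68 mm: panels stand across them, thickness along y (a standing 100 mm panel has its centre at 118 mm). Middle rail at x = 0, axis at 50 mm: it carries the grey dividers.
- last_divider (a point): point on the middle rail's axis under the last fitted divider (rack y = -45 mm; axes as the rack's). It looks like the spare one: 6 mm thick along y, 36 mm wide, top 92 mm above this point. Another divider is at rack y = -100 mm with a smaller panel between them; from here towards +y the rack is empty.
- rail_open (a point): point on the axis of the middle rail in the empty part of the rack (y = +40 mm in the rack's frame), 50 mm above the table; axes as the rack's
- divider_mid (a point): centre, half-way up, of the spare divider that stands on its clip on the table: grey plastic, 109 mm tall, about 0.06 kg, z up. An open frame 36 mm wide in x and 6 mm thick in y, with a solid top bar (12 mm high, its top 54 mm above this point); a foot bar 124 mm long in x, 10 mm high, its underside 20 mm below this point; at the bottom a C-shaped clip. Same either way round.
- divider_clip (a point): centre of the spare divider's clip, 37.8 mm below divider_mid, same axes (x across the rail, y along it). Fully home it lies on the middle rail's axis, the foot bar across the outer rails. The clip (24 mm along y, 30 mm wide) opens downwards; its flared lips reach 16.5 mm below this point, touch the rail some 12 mm above home, need 10 to 15 N straight down and forgive 3 mm across.
- stored_panel: bystander, to be left alone: a smaller cradled painting panel, 136 wide x 90 high x 18 mm thick, already standing in the rack between the two dividers that are fitted there; origin under the middle of its lower edge
- brush_jar: bystander, to be left alone: glass jar, 72 mm wide and 95 mm tall, full of brushes that reach up to about 245 mm; origin at the centre of its foot
- water_pot: bystander, to be left alone: small empty glass pot with a metal lid, 60 mm wide and 60 mm tall; origin at the centre of its foot
- paint_jar: bystander, to be left alone: small paint jar with a white cap, 46 mm wide and 55 mm tall; origin at the centre of its foot
- tape_roll: bystander, to be left alone: roll of masking tape lying flat, 84 mm across, 24 mm high; origin at the centre of its underside
- flat_brush: bystander, to be left alone: flat brush with a wooden handle, 195 mm long, about 9 mm thick, lying on the table; origin near its middle, at the table
- medium_bottle: bystander, to be left alone: amber bottle with a black cap, 48 mm wide and 115 mm tall; origin at the centre of its foot

How it is judged:
By the outcome, as a careful person would: the job done as asked, in the order asked, and still so for the second after the job is handed in, with the robot touching nothing.
It also fails if it takes over 72 s, if anything falls off the work surface, if the arm or the gripper's body presses on something with over 40 N, if the wrist force passes 120 N, or if a joint passes its speed limit or range.

## Working session

There is one attempt and no reset: what is moved stays moved. The work goes in short steps, Python scripts to look and compute and a tool call to move; the robot and the scene stay as the last step left them, time stands still between calls to the robot, and variables do not carry over. Pictures are saved under pics/ and viewed, and the job is handed in when it is done.

Besides the shell and the picture viewer there is one more tool, called after ">>>" as name(argument=value, ...), one argument or row to a line, values as JSON. play_rows: Moves the arm, as the interface text tells. Its arguments: {"type":"object","properties":{"translation":{"type":"array"},"turn":{"type":"array"},"fingers":{"type":"array"},"grip_force":{"type":"number"}},"required":["translation","turn","fingers"]}

```bash
ls; mkdir -p pics
python3 - <<'E'
from bench import ctrl
import cv2
s=ctrl.get_state()
for k,v in s.items(): print(k,v)
for n in ["side","top","wrist"]:
    print(n,ctrl.camera_info(n))
    cv2.imwrite(f"pics/{n}0.png",ctrl.get_image(n))
E
```

```text
pics
time 0.0
joint_positions [-1.13892478  0.32180944 -0.07009354  1.45164932  0.02263236  1.37079785
 -0.05691242]
qd [-0.00016892 -0.00087251  0.00164572 -0.00128777 -0.00075317  0.0001347
 -0.00151304]
joint_torque [-9.27475921e-04 -4.91292536e+01 -4.04242063e-01 -3.12533355e+01
 -6.38842466e-02  4.37780970e-02  1.87175183e-04]
position [0.26355225 0.59357874 0.22148329]
tool_rot [-1.5477119   0.32795246 -0.327534  ]
ft_force [-0.24935455  0.46644552 -0.27155462]
torque [-0.0103333   0.03530062 -0.02334095]
grip_width 1.0018514600874002
side {'camera_matrix': array([[419.80698057,   0.        , 288.19143538],
       [  0.        , 419.80698057, 201.49731024],
       [  0.        ,   0.        ,   1.        ]]), 'R': array([[ 0.73141388, -0.6819032 , -0.0064625 ],
       [-0.52280962, -0.55463409, -0.64734159],
       [ 0.43783998,  0.47685328, -0.76217262]]), 't': array([-0.36842583,  0.39359896,  1.04719862])}
top {'camera_matrix': array([[381.92851447,   0.        , 280.30632661],
       [  0.        , 381.92851447, 205.60702888],
       [  0.        ,   0.        ,   1.        ]]), 'R': array([[ 0.02762372, -0.99956139,  0.0106749 ],
       [-0.9984056 , -0.02811451, -0.04894732],
       [ 0.04922597, -0.00930577, -0.99874431]]), 't': array([0.04630982, 0.57139939, 1.05185696])}
wrist {'camera_matrix': array([[342.94787718,   0.        , 283.58019925],
       [  0.        , 342.94787718, 209.43434379],
       [  0.        ,   0.        ,   1.        ]]), 'R': array([[ 0.40528802,  0.91418635, -0.00222049],
       [ 0.87503457, -0.38722526,  0.29046703],
       [ 0.26468117, -0.11966581, -0.95688242]]), 't': array([-0.65005467, -0.03512275,  0.39103982])}
```

View pics/side0.png

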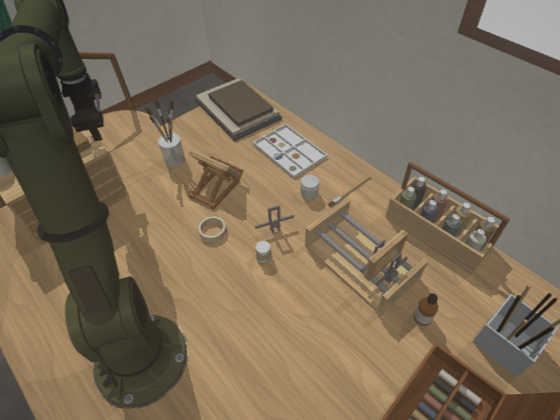

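View pics/top0.png

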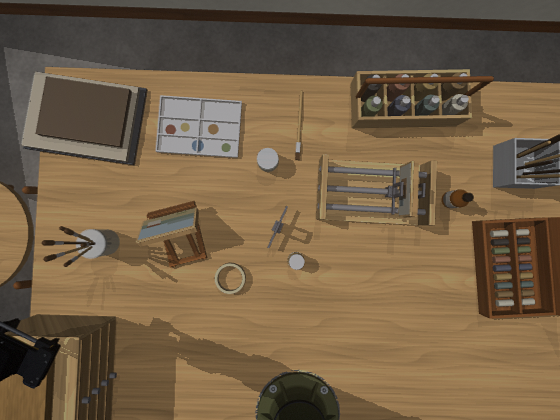

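View pics/wrist0.png

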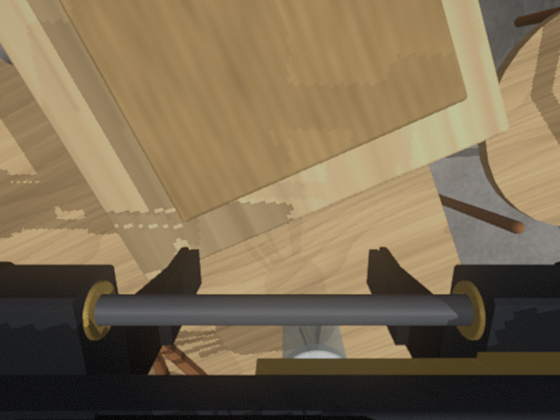

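Run:
```python
import cv2
t=cv2.imread("pics/top0.png"); s=cv2.imread("pics/side0.png")
def c(im,x0,y0,x1,y1,f,n): cv2.imwrite(n,cv2.resize(im[y0:y1,x0:x1],None,fx=f,fy=f,interpolation=cv2.INTER_CUBIC))
c(t,130,190,310,300,4.4,"pics/tA.png")
c(t,305,140,445,240,5.5,"pics/tB.png")
c(s,180,130,330,270,4,"pics/sA.png")
c(s,295,170,445,330,3.7,"pics/sB.png")
```

```text
(no output)
```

View pics/tA.png

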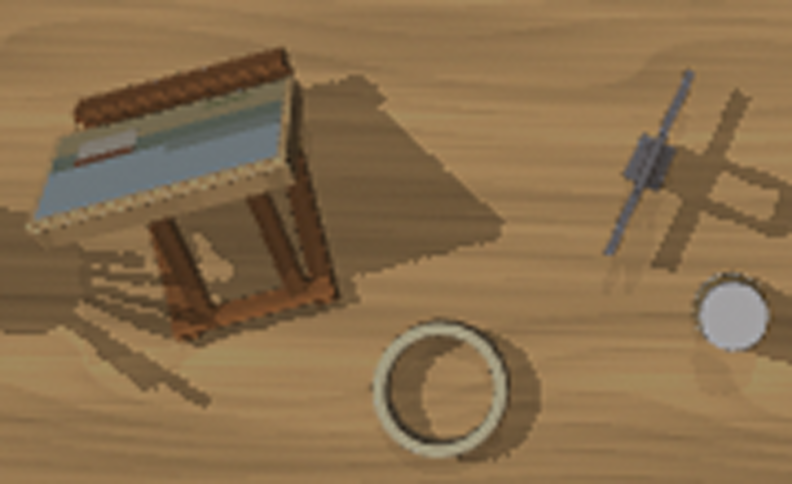

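View pics/tB.png

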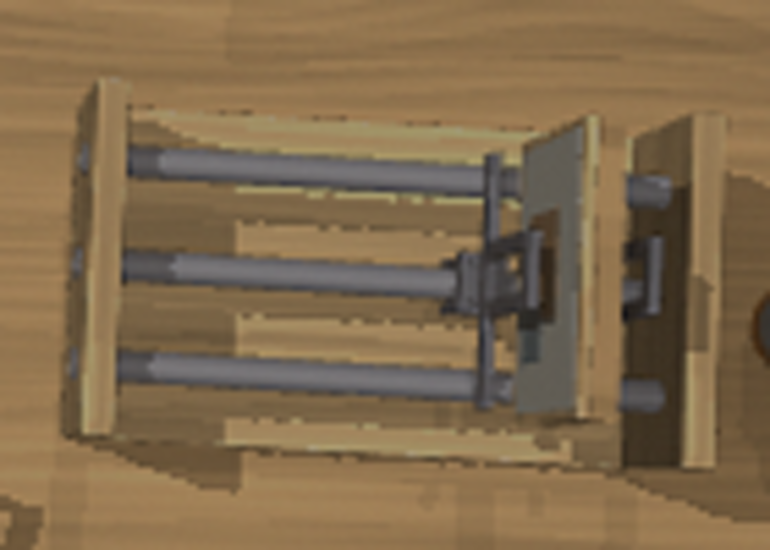

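View pics/sA.png

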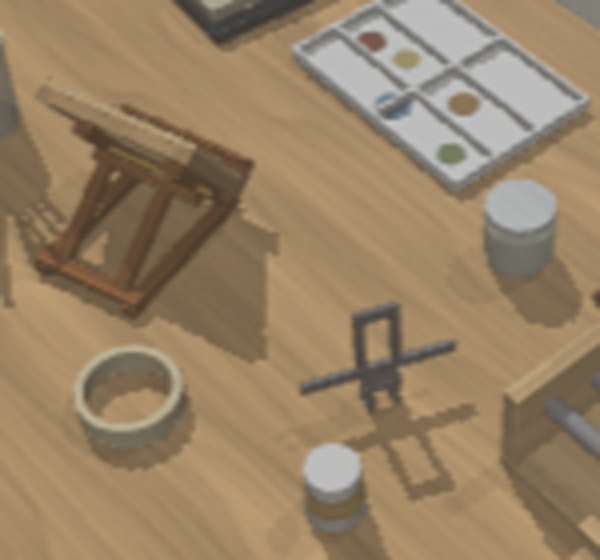

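View pics/sB.png

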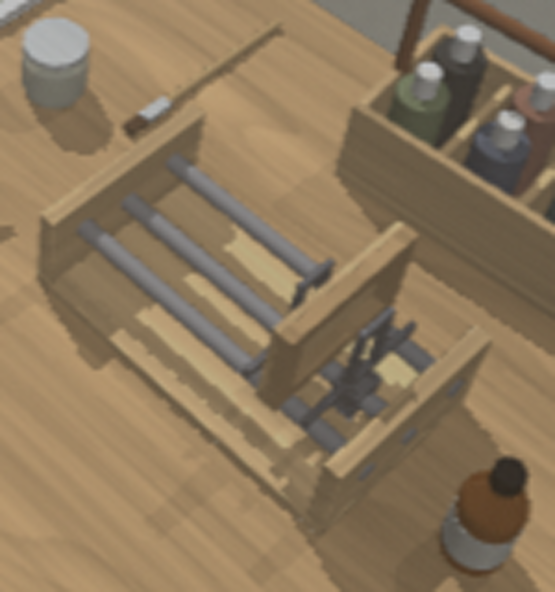

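```bash
cat > h.py <<'E'
import numpy as np, cv2
from scipy.spatial.transform import Rotation as Rn
from bench import ctrl
def cam(n):
    c=ctrl.camera_info(n); return np.array(c["camera_matrix"]),np.array(c["R"]),np.array(c["t"])
def ray(c,uv):
    K,R,t=c; d=R.T@np.linalg.solve(K,[uv[0],uv[1],1.]); return -R.T@t, d/np.linalg.norm(d)
def onz(c,uv,z):
    o,d=ray(c,uv); return o+d*(z-o[2])/d[2]
def tri(ca,ua,cb,ub):
    o1,d1=ray(ca,ua);o2,d2=ray(cb,ub)
    s=np.linalg.lstsq(np.c_[d1,-d2],o2-o1,rcond=None)[0]
    p,q=o1+s[0]*d1,o2+s[1]*d2
    return (p+q)/2,np.linalg.norm(p-q)
def proj(c,X):
    K,R,t=c; x=K@(R@np.asarray(X)+t); return x[:2]/x[2]
def crop(im,x0,y0,x1,y1,f,n):
    r=cv2.resize(im[y0:y1,x0:x1],None,fx=f,fy=f,interpolation=cv2.INTER_CUBIC)
    st=10
    for x in range((x0//st+1)*st,x1,st): cv2.putText(r,str(x),(int((x-x0+.5)*f)-10,10),0,.35,(0,0,255)); cv2.line(r,(int((x-x0+.5)*f),12),(int((x-x0+.5)*f),18),(0,0,255),1)
    for y in range((y0//st+1)*st,y1,st): cv2.putText(r,str(y),(0,int((y-y0+.5)*f)+4),0,.35,(0,0,255)); cv2.line(r,(22,int((y-y0+.5)*f)),(28,int((y-y0+.5)*f)),(0,0,255),1)
    cv2.imwrite(n,r)
E
python3 - <<'E'
from h import *
t=cv2.imread("pics/top0.png"); s=cv2.imread("pics/side0.png")
crop(t,130,192,220,270,8,"pics/t1.png")
crop(s,182,140,254,215,8,"pics/s1.png")
crop(s,245,195,305,260,9,"pics/s2.png")
crop(t,262,200,312,265,9,"pics/t2.png")
E
```

```text
(no output)
```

View pics/t1.png

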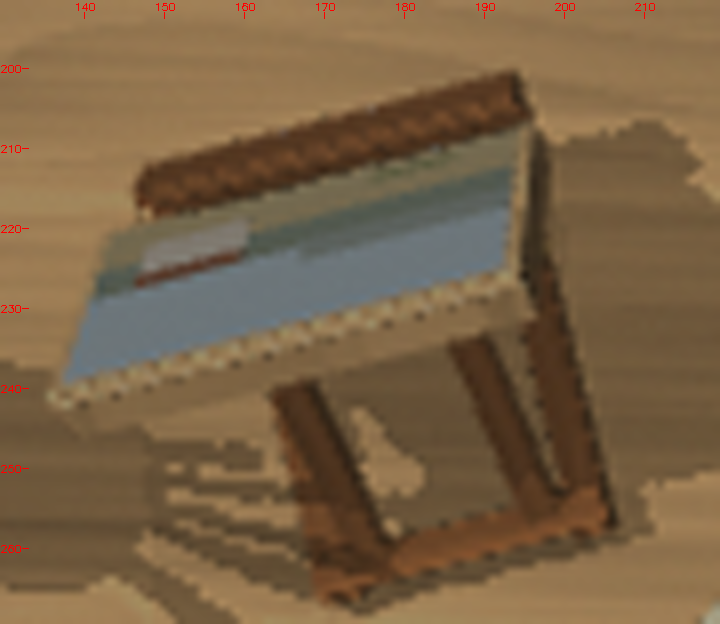

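View pics/s1.png

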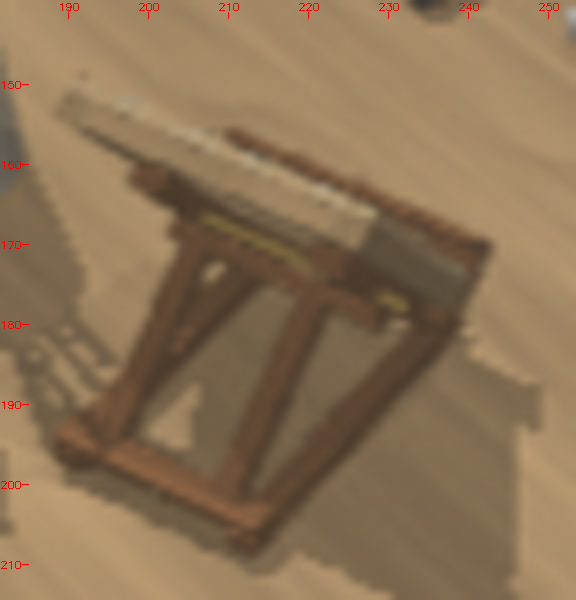

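View pics/s2.png

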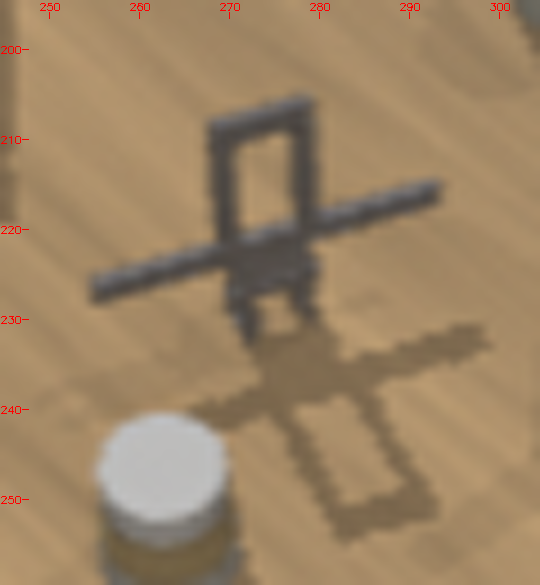

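View pics/t2.png

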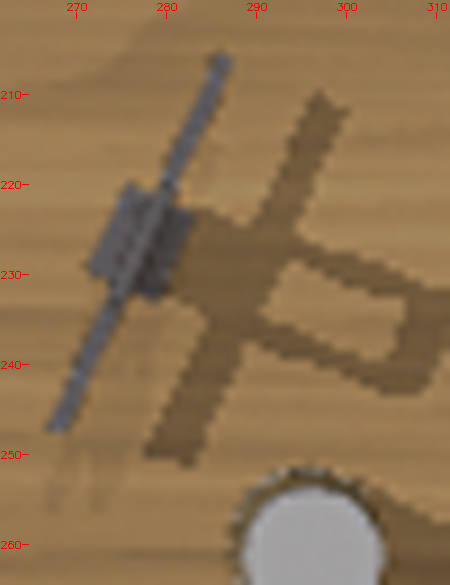

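Run:
```python
from h import *
T=cam("top");S=cam("side")
P={}
for n,a,b in [("UFL",(136,241),(190.5,151)),("UFR",(194.7,226.5),(228.5,166.5)),("UBL",(140,244.5),(188.5,154.5)),("UBR",(196,232),(227,171)),
 ("footFar",(286.7,206.2),(293,215.5)),("footNear",(268,246.5),(255,227))]:
    p,e=tri(T,a,S,b); P[n]=p; print(n,p.round(4),round(e,4),np.hypot(*p[:2]).round(3))
d=P["UFL"]-P["UFR"]; print("w",np.linalg.norm(d),np.degrees(np.arctan2(d[1],d[0])))
print(np.linalg.norm(P["UFR"]-P["UBR"]))
d=P["footFar"]-P["footNear"]; print("foot",np.linalg.norm(d),np.degrees(np.arctan2(d[1],d[0])),(P["footFar"]+P["footNear"])/2)
t=cv2.imread("pics/top0.png"); s=cv2.imread("pics/side0.png")
crop(t,312,145,442,232,6,"pics/t3.png")
crop(s,300,195,432,325,4.4,"pics/s3.png")
```

```text
UFL [0.4657 0.4191 0.1245] 0.0022 0.627
UFR [0.5067 0.2729 0.1322] 0.0004 0.575
UBL [0.4552 0.412  0.1203] 0.0071 0.614
UBR [0.4945 0.2697 0.1235] 0.0044 0.563
footFar [0.567  0.0454 0.0452] 0.0007 0.569
footNear [0.4562 0.0933 0.0414] 0.002 0.466
w 0.15206812776781786 105.64071827781542
0.015317818149573729
foot 0.1207176435573189 -23.399031654686038 [0.51159279 0.06933763 0.04331744]
```

View pics/t3.png

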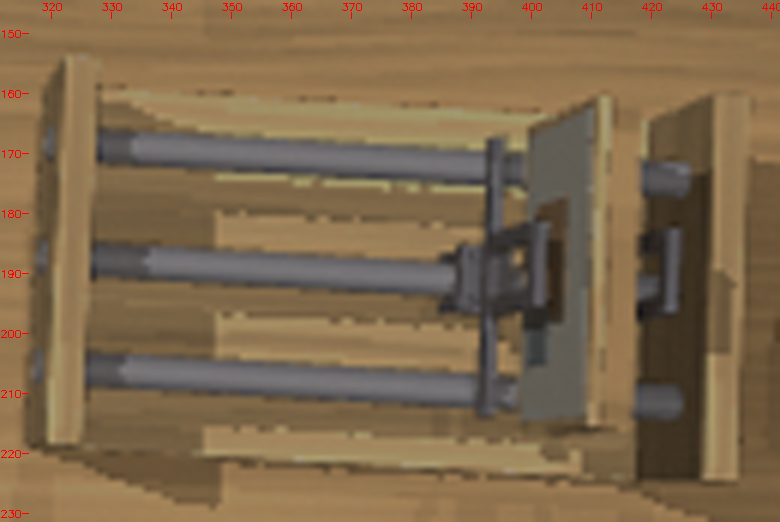

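View pics/s3.png

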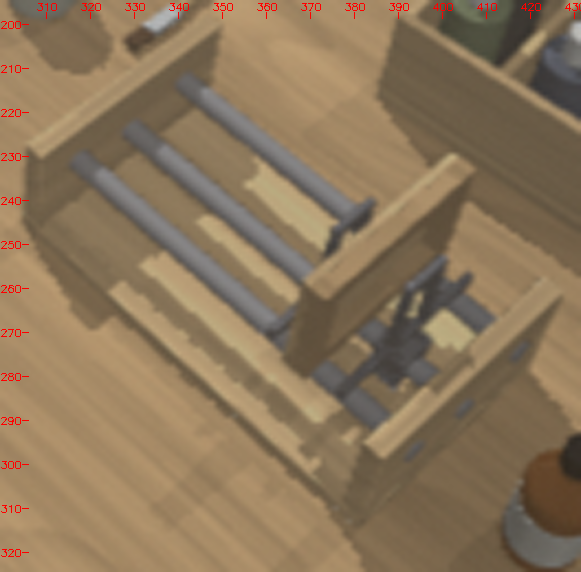

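Run:
```python
from h import *
T=cam("top");S=cam("side")
def L(n,a,b,z):
    p,q=onz(T,a,z),onz(T,b,z); d=p-q
    print(n,p.round(4),q.round(4),"len",np.hypot(*d[:2]).round(4),"ang",np.degrees(np.arctan2(d[1],d[0])).round(2),"mid",((p+q)/2).round(4))
L("far rail",(340,168.6),(390,171.5),.066)
L("mid rail",(340,188),(386,190.6),.056)
L("near rail",(340,206.0),(390,208.8),.066)
L("boardL",(325.5,154),(321.5,219),.092)
L("boardR",(433.5,160),(431.5,224.5),.092)
L("lastdiv foot",(394,168),(392.5,213.2),.077)
for n,a,b in [("Lfar",(328,154),(350,201)),("Lnear",(326,219),(308,229)),("Rnear",(434.7,224.5),(383,298))]:
    print(n,tri(T,a,S,b))
```

```text
far rail [ 0.6707 -0.0939  0.066 ] [ 0.6668 -0.2279  0.066 ] len 0.134 ang 88.34 mid [ 0.6688 -0.1609  0.066 ]
mid rail [ 0.6197 -0.0966  0.056 ] [ 0.6163 -0.2207  0.056 ] len 0.1242 ang 88.4 mid [ 0.618  -0.1587  0.056 ]
near rail [ 0.5707 -0.0959  0.066 ] [ 0.567  -0.2292  0.066 ] len 0.1334 ang 88.41 mid [ 0.5689 -0.1626  0.066 ]
boardL [ 0.7039 -0.051   0.092 ] [ 0.5344 -0.0444  0.092 ] len 0.1696 ang -2.25 mid [ 0.6192 -0.0477  0.092 ]
boardR [ 0.6965 -0.3337  0.092 ] [ 0.5281 -0.3298  0.092 ] len 0.1684 ang -1.32 mid [ 0.6123 -0.3317  0.092 ]
lastdiv foot [ 0.6748 -0.2351  0.077 ] [ 0.5551 -0.2327  0.077 ] len 0.1197 ang -1.15 mid [ 0.6149 -0.2339  0.077 ]
Lfar (array([ 0.70424713, -0.0576461 ,  0.09096938]), np.float64(0.0001380025451630668))
Lnear (array([ 0.53316595, -0.05328893,  0.10439452]), np.float64(0.0034755901779237874))
Rnear (array([ 0.52449329, -0.3314226 ,  0.09940454]), np.float64(0.009998745040146912))
```

Run:
```python
from h import *
s=ctrl.get_state(); R=Rn.from_rotvec(s["tool_rot"]).as_matrix(); print(R.round(3))
print("z heading",np.degrees(np.arctan2(R[1,2],R[0,2])),"az",np.degrees(np.arctan2(s["position"][1],s["position"][0])))
T=cam("top")
print("jar",onz(T,(98,243),.095),"tips",onz(T,(45,243),.245),onz(T,(68,230),.245), onz(T,(70,262),.245))
K,Rw,t=cam("wrist"); print("wrist cam in tool:",R.T@(-Rw.T@t-s["position"]),"\n",(R.T@Rw.T).round(3))
```

```text
[[ 0.914 -0.001  0.406]
 [-0.406 -0.001  0.914]
 [ 0.    -1.    -0.002]]
z heading 66.06153157056801 az 66.05712197914549
jar [0.45728872 0.52539203 0.095     ] tips [0.4633794  0.57005508 0.245     ] [0.49271996 0.52223264 0.245     ] [0.42407113 0.51418487 0.245     ]
wrist cam in tool: [-0.08034997 -0.16140758  0.00109198] 
 [[-0.001  0.957  0.29 ]
 [ 0.    -0.29   0.957]
 [ 1.     0.001 -0.   ]]
```

```bash
cat >> h.py <<'E'
def frame(head,tilt):
    a,b=np.radians(head),np.radians(tilt); hh=np.array([np.cos(a),np.sin(a),0]); Z=np.array([0,0,1.])
    z=np.cos(b)*Z-np.sin(b)*hh; x=np.cos(b)*hh+np.sin(b)*Z
    return np.c_[-np.cross(z,x),-z,x]   # tool axes: x,y,z
def plan(pos,R=None,order="turn first"):
    s=ctrl.get_state(); R0=Rn.from_rotvec(s["tool_rot"]).as_matrix(); p0=np.array(s["position"])
    print("t",round(s["time"],2),"pos",p0.round(4),"F",np.round(s["ft_force"],1),"grip",round(s["grip_width"],3),"q",np.round(s["joint_positions"],2))
    d=np.array(pos)-p0
    R1=R0 if R is None else R
    w=Rn.from_matrix(R0.T@R1).as_rotvec()
    print("turn",w.round(4),np.linalg.norm(w).round(3),"shift before turn(mm)",(R0.T@d*1e3).round(1),"after turn",(R1.T@d*1e3).round(1))
E
python3 - <<'E'
from h import *
R=frame(15.5,32); top=np.array([.4805,.3435,.1251])
s=ctrl.get_state(); p=np.array(s["position"])
plan(p+[0,0,.13]); 
plan(top-.12*R[:,1]); plan(top-.12*R[:,1],R)
print(top-.12*R[:,1])
E
```

```text
t 0.15 pos [0.2636 0.5937 0.2217] F [-0.3  0.5  0.4] grip 1.001 q [-1.14  0.32 -0.07  1.45  0.02  1.37 -0.06]
turn [0. 0. 0.] 0.0 shift before turn(mm) [   0.  -130.    -0.2] after turn [   0.  -130.    -0.2]
t 0.15 pos [0.2636 0.5937 0.2217] F [-0.3  0.5  0.4] grip 1.001 q [-1.14  0.32 -0.07  1.45  0.02  1.37 -0.06]
turn [0. 0. 0.] 0.0 shift before turn(mm) [ 250.6   -4.9 -181.1] after turn [ 250.6   -4.9 -181.1]
t 0.15 pos [0.2636 0.5937 0.2217] F [-0.3  0.5  0.4] grip 1.001 q [-1.14  0.32 -0.07  1.45  0.02  1.37 -0.06]
turn [ 0.5228  0.8591 -0.2456] 1.035 shift before turn(mm) [ 250.6   -4.9 -181.1] after turn [299.   37.2  69.4]
[0.41922244 0.32650623 0.22686577]
```

>>> play_rows(
  translation=[
    [0, -30, 0],
    [0, -30, 0],
    [0, -30, 0],
    [0, -30, 0],
    [25, 0, -18],
    [25, 0, -18],
    [25, 0, -18],
    [25, 0, -18],
    [25, 0, -18],
    [25, 0, -18],
  ],
  turn=[
    [0, 0, 0],
    [0, 0, 0],
    [0, 0, 0],
    [0, 0, 0],
    [0, 0, 0],
    [0, 0, 0],
    [0, 0, 0],
    [0, 0, 0],
    [0, 0, 0],
    [0, 0, 0],
  ],
  fingers=[1, 1, 1, 1, 1, 1, 1, 1, 1, 1],
  grip_force=30,
)

```text
time: 0.98
position: [0.3575, 0.433, 0.3423]
tool_rot: [-1.546, 0.328, -0.328]
ft_force: [0.6, 0.5, 0.0]
grip_width: 1.003
```

>>> play_rows(
  translation=[
    [0, 0, 0],
    [0, 0, 0],
    [0, 0, 0],
    [0, 0, 0],
    [0, 0, 0],
    [0, 0, 0],
    [0, 0, 0],
    [0, 0, 0],
    [0, 0, 0],
    [0, 0, 0],
  ],
  turn=[
    [0.052, 0.086, -0.0246],
    [0.052, 0.086, -0.0246],
    [0.052, 0.086, -0.0246],
    [0.052, 0.086, -0.0246],
    [0.052, 0.086, -0.0246],
    [0.052, 0.086, -0.0246],
    [0.052, 0.086, -0.0246],
    [0.052, 0.086, -0.0246],
    [0.052, 0.086, -0.0246],
    [0.052, 0.086, -0.0246],
  ],
  fingers=[1, 1, 1, 1, 1, 1, 1, 1, 1, 1],
)

```text
time: 1.82
position: [0.3568, 0.4341, 0.3428]
tool_rot: [-0.857, 0.658, -1.185]
ft_force: [0.3, 0.3, -0.9]
grip_width: 1.002
```

Run:
```python
from h import *
R=frame(15.5,32); top=np.array([.4805,.3435,.1251])
plan(top-.12*R[:,1],R)
```

```text
t 1.82 pos [0.3568 0.4341 0.3428] F [ 0.3  0.3 -0.9] grip 1.002 q [-0.99 -0.2  -0.19  1.87  0.44  1.15 -1.04]
turn [-0.0016 -0.0055  0.001 ] 0.006 shift before turn(mm) [120.5 115.  -34.4] after turn [120.4 114.9 -34.8]
```

>>> play_rows(
  translation=[
    [20, 17, -6],
    [20, 17, -6],
    [20, 17, -6],
    [20, 17, -6],
    [20, 17, -5],
    [20, 17, -5],
    [0, 6, 0],
    [0, 6, 0],
    [0, 0, 0],
    [0, 0, 0],
  ],
  turn=[
    [0, 0, 0],
    [0, 0, 0],
    [0, 0, 0],
    [0, 0, 0],
    [0, -0.005, 0],
    [0, 0, 0],
    [0, 0, 0],
    [0, 0, 0],
    [0, 0, 0],
    [0, 0, 0],
  ],
  fingers=[1, 1, 1, 1, 1, 1, 1, 1, 1, 1],
)

```text
time: 2.65
position: [0.4192, 0.3284, 0.2284]
tool_rot: [-0.864, 0.651, -1.178]
ft_force: [0.0, 0.4, 0.5]
grip_width: 1.001
```

Run:
```python
from h import *
R=frame(15.5,32); top=np.array([.4805,.3435,.1251])
plan(top-.12*R[:,1],R)
c=cam("wrist"); im=ctrl.get_image("wrist"); cv2.imwrite("pics/w1.png",im); np.savez("w1.npz",K=c[0],R=c[1],t=c[2])
print(proj(c,top),proj(c,top+.075*R[:,0]),proj(c,top-.075*R[:,0]))
```

```text
t 2.65 pos [0.4192 0.3284 0.2284] F [0.  0.4 0.5] grip 1.001 q [-0.89 -0.28 -0.05  2.16  0.43  0.85 -0.88]
turn [ 0.0008  0.005  -0.0004] 0.005 shift before turn(mm) [ 1.9  1.1 -1.2] after turn [ 1.9  1.1 -1.2]
[282.45406434 206.35818285] [282.10355014 284.45727797] [282.86063605 115.76875223]
```

View pics/w1.png

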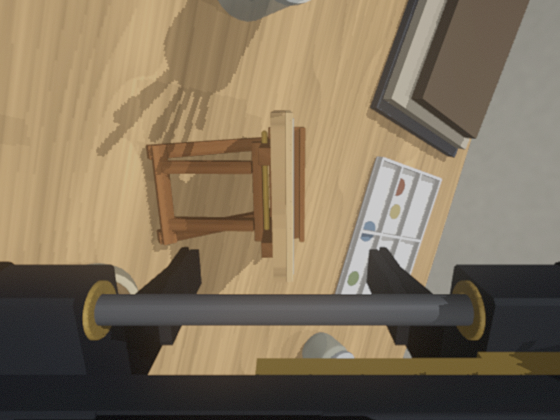

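Run:
```python
from h import *
im=cv2.imread("pics/w1.png"); crop(im,240,100,320,300,3,"pics/w1a.png")
for r in range(115,285,15): print(r,[tuple(im[r,c]) for c in range(268,300,2)] if r in(130,205,250) else "")
```

```text
115 
130 [(np.uint8(75), np.uint8(110), np.uint8(139)), (np.uint8(92), np.uint8(129), np.uint8(159)), (np.uint8(113), np.uint8(152), np.uint8(179)), (np.uint8(112), np.uint8(151), np.uint8(178)), (np.uint8(112), np.uint8(151), np.uint8(178)), (np.uint8(113), np.uint8(152), np.uint8(179)), (np.uint8(113), np.uint8(153), np.uint8(178)), (np.uint8(113), np.uint8(152), np.uint8(179)), (np.uint8(110), np.uint8(148), np.uint8(175)), (np.uint8(128), np.uint8(169), np.uint8(191)), (np.uint8(133), np.uint8(172), np.uint8(196)), (np.uint8(128), np.uint8(171), np.uint8(194)), (np.uint8(147), np.uint8(176), np.uint8(191)), (np.uint8(90), np.uint8(114), np.uint8(144)), (np.uint8(60), np.uint8(93), np.uint8(131)), (np.uint8(59), np.uint8(88), np.uint8(122))]
145 
160 
175 
190 
205 [(np.uint8(63), np.uint8(106), np.uint8(129)), (np.uint8(69), np.uint8(99), np.uint8(129)), (np.uint8(102), np.uint8(140), np.uint8(168)), (np.uint8(107), np.uint8(146), np.uint8(172)), (np.uint8(109), np.uint8(147), np.uint8(174)), (np.uint8(107), np.uint8(146), np.uint8(173)), (np.uint8(108), np.uint8(146), np.uint8(1
[... 494 characters left out ...]
59), np.uint8(90), np.uint8(127)), (np.uint8(81), np.uint8(117), np.uint8(149)), (np.uint8(118), np.uint8(159), np.uint8(184)), (np.uint8(117), np.uint8(157), np.uint8(183)), (np.uint8(116), np.uint8(158), np.uint8(183)), (np.uint8(115), np.uint8(156), np.uint8(183)), (np.uint8(115), np.uint8(156), np.uint8(182)), (np.uint8(116), np.uint8(157), np.uint8(183)), (np.uint8(111), np.uint8(150), np.uint8(173)), (np.uint8(133), np.uint8(173), np.uint8(197)), (np.uint8(132), np.uint8(173), np.uint8(196)), (np.uint8(146), np.uint8(181), np.uint8(197)), (np.uint8(128), np.uint8(162), np.uint8(184)), (np.uint8(123), np.uint8(166), np.uint8(192)), (np.uint8(127), np.uint8(169), np.uint8(196))]
265 
280
```

View pics/w1a.png

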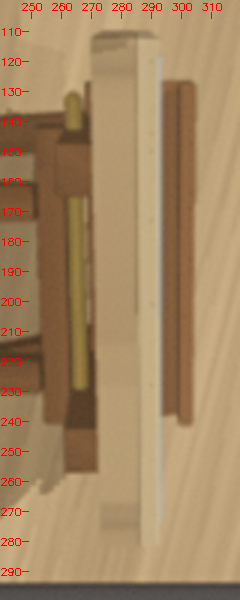

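Run:
```python
from h import *
im=cv2.imread("pics/w1.png"); crop(im,225,100,315,265,5,"pics/w1b.png"); cv2.imwrite("pics/w1b.png",cv2.imread("pics/w1b.png")[:600*2:1][:800])
r=cv2.imread("pics/w1b.png"); r=cv2.resize(r,None,fx=.72,fy=.72); cv2.imwrite("pics/w1b.png",r)
```

```text
(no output)
```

View pics/w1b.png

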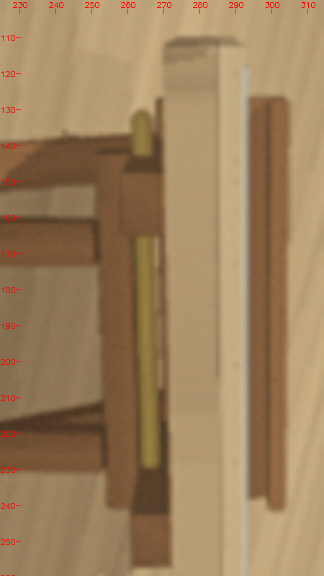

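Run:
```python
from h import *
d=np.load("w1.npz"); W=(d["K"],d["R"],d["t"]); S=cam("side")
R=frame(15.5,32); top=np.array([.4805,.3435,.1251])-.003*R[:,0]
for a,b in [((254,141),(203.5,168)),((258,240),(229,179.5)),((264,130),(207,167)),((264,230),(232,177.5))]:
    p,e=tri(W,a,S,b); print(p.round(3),round(e,4),"rel panel top x,depth,z:",((p-top)@R*1e3).round(1))
```

```text
[0.481 0.393 0.053] 0.0052 rel panel top x,depth,z: [-44.9  68.9 -26.7]
[0.51  0.291 0.055] 0.004 rel panel top x,depth,z: [ 61.6  67.4 -24.9]
[0.502 0.408 0.031] 0.0065 rel panel top x,depth,z: [-53.6  99.4 -17.6]
[0.526 0.3   0.043] 0.0098 rel panel top x,depth,z: [ 57.4  86.6 -16.5]
```

>>> play_rows(
  translation=[
    [-1, 20, -1],
    [0, 20, 0],
    [0, 20, 0],
    [0, 20, 0],
    [0, 15, 0],
    [0, 10, 0],
    [0, 0, 0],
    [0, 0, 0],
    [0, 0, 0],
    [0, 0, 0],
  ],
  turn=[
    [0, 0, 0],
    [0, 0, 0],
    [0, 0, 0],
    [0, 0, 0],
    [0, 0, 0],
    [0, 0, 0],
    [0, 0, 0],
    [0, 0, 0],
    [0, 0, 0],
    [0, 0, 0],
  ],
  fingers=[0.1, 0.1, 0.1, 0.1, 0.1, 0.1, 0.1, 0.1, 0.1, 0.1],
)

```text
time: 3.53
position: [0.4719, 0.3436, 0.1397]
tool_rot: [-0.862, 0.651, -1.178]
ft_force: [0.8, 0.3, 1.1]
grip_width: 0.553
```

Run:
```python
from h import *
R=frame(15.5,32); top=np.array([.4805,.3435,.1251])-.003*R[:,0]
plan(top+.031*R[:,1],R)
c=cam("wrist"); im=ctrl.get_image("wrist"); cv2.imwrite("pics/w2.png",im)
```

```text
t 3.53 pos [0.4719 0.3436 0.1397] F [0.8 0.3 1.1] grip 0.553 q [-0.84 -0.07 -0.02  2.18  0.53  0.62 -0.96]
turn [-0.0005  0.0041 -0.0008] 0.004 shift before turn(mm) [-0.6 47.8 -0.7] after turn [-0.6 47.8 -0.7]
```

View pics/w2.png

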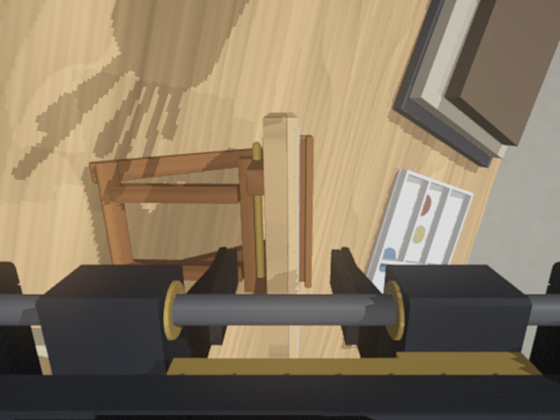

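>>> play_rows(
  translation=[
    [0, 16, -0.5],
    [0, 16, 0],
    [0, 10, 0],
    [0, 6, 0],
    [0, 0, 0],
    [0, 0, 0],
    [0, 0, 0],
    [0, 0, 0],
    [0, 0, 0],
    [0, 0, 0],
  ],
  turn=[
    [0, 0, 0],
    [0, 0, 0],
    [0, 0, 0],
    [0, 0, 0],
    [0, 0, 0],
    [0, 0, 0],
    [0, 0, 0],
    [0, 0, 0],
    [0, 0, 0],
    [0, 0, 0],
  ],
  fingers=[0.1, 0.1, 0.1, 0.1, 0.1, -1, -1, -1, -1, -1],
  grip_force=30,
)

```text
time: 4.42
position: [0.4959, 0.3496, 0.0978]
tool_rot: [-0.864, 0.652, -1.179]
ft_force: [0.2, -0.7, -0.9]
grip_width: 0.257
```

Run:
```python
from h import *
R=frame(15.5,32); top=np.array([.4805,.3435,.1251])-.003*R[:,0]
plan(top+.031*R[:,1],R)
c=cam("wrist"); im=ctrl.get_image("wrist"); cv2.imwrite("pics/w3.png",im)
crop(ctrl.get_image("side"),150,100,270,220,5,"pics/s4.png")
```

```text
t 4.42 pos [0.4959 0.3496 0.0978] F [ 0.2 -0.7 -0.9] grip 0.257 q [-0.83  0.03 -0.    2.18  0.6   0.52 -1.02]
turn [0.0006 0.004  0.0001] 0.004 shift before turn(mm) [-1.2 -0.9  0.5] after turn [-1.2 -0.9  0.5]
```

View pics/w3.png

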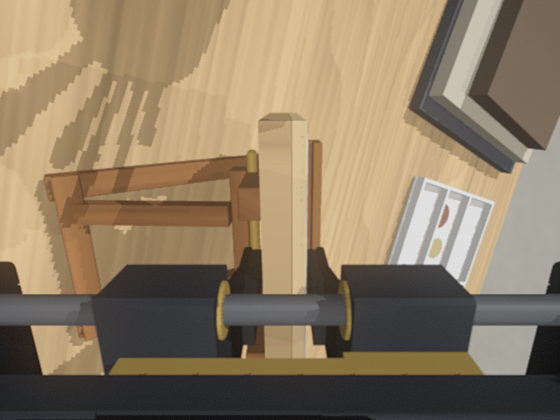

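View pics/s4.png

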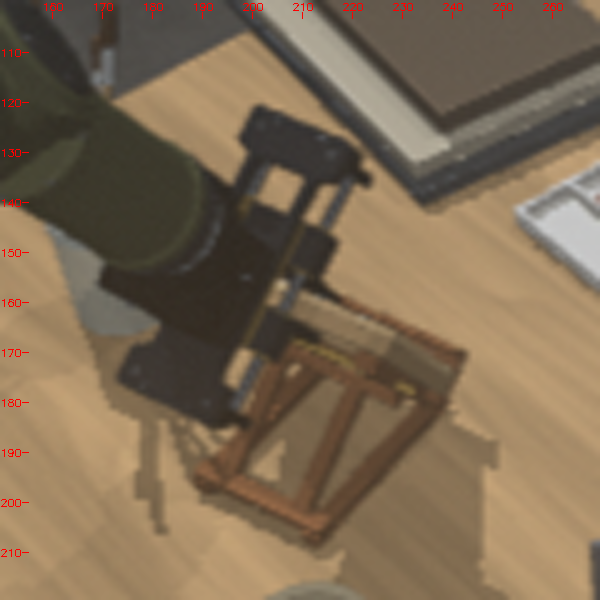

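>>> play_rows(
  translation=[
    [0, 0, 0],
    [0, 0, 0],
    [0, 0, 0],
    [0, 0, 0],
    [0, -4, 0],
    [0, -8, 0],
    [0, -12, 0],
    [0, -16, 0],
    [0, -16, 0],
    [0, 0, 0],
  ],
  turn=[
    [0, 0, 0],
    [0, 0, 0],
    [0, 0, 0],
    [0, 0, 0],
    [0, 0, 0],
    [0, 0, 0],
    [0, 0, 0],
    [0, 0, 0],
    [0, 0, 0],
    [0, 0, 0],
  ],
  fingers=[-1, -1, -1, -1, -1, -1, -1, -1, -1, -1],
  grip_force=35,
)

```text
time: 5.35
position: [0.4669, 0.3425, 0.147]
tool_rot: [-0.861, 0.652, -1.178]
ft_force: [-0.3, 0.1, -2.0]
grip_width: 0.205
```

Run:
```python
from h import *
R=frame(15.5,32)
plan([.48,.34,.25],R)
im=ctrl.get_image("wrist"); cv2.imwrite("pics/w4.png",im)
crop(ctrl.get_image("side"),150,100,270,220,5,"pics/s5.png")
```

```text
t 5.35 pos [0.4669 0.3425 0.147 ] F [-0.3  0.1 -2. ] grip 0.205 q [-0.85 -0.09 -0.02  2.19  0.52  0.64 -0.95]
turn [-0.001   0.0035 -0.0016] 0.004 shift before turn(mm) [  6.  -81.   64.7] after turn [  5.9 -81.   64.7]
```

View pics/w4.png

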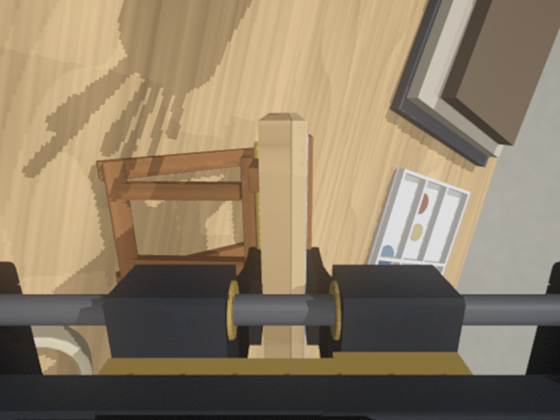

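View pics/s5.png

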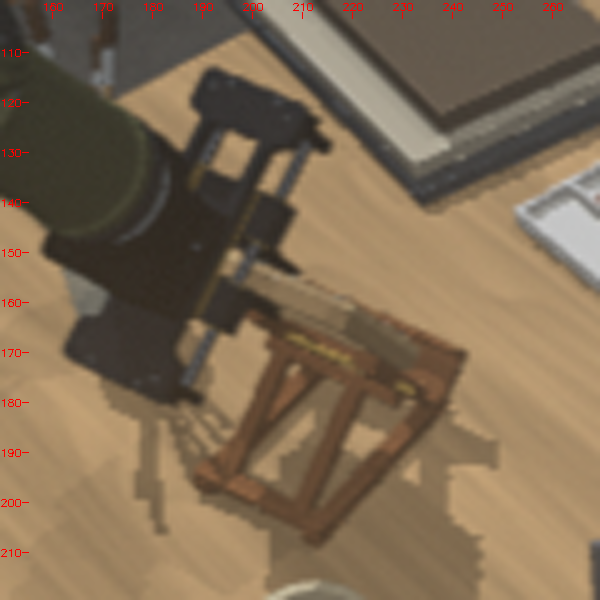

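>>> play_rows(
  translation=[
    [0, -10, 8],
    [0, -14, 11],
    [0, -14, 11],
    [0, -14, 11],
    [0, -14, 11],
    [0, -14, 11],
    [0, 0, 0],
    [0, 0, 0],
    [0, 0, 0],
    [0, 0, 0],
  ],
  turn=[
    [0, 0, 0],
    [0, 0, 0],
    [0, 0, 0],
    [0, 0, 0],
    [0, 0, 0],
    [0, 0, 0],
    [-0.1, 0, 0],
    [-0.1, 0, 0],
    [-0.1, 0, 0],
    [-0.1, 0, 0],
  ],
  fingers=[-1, -1, -1, -1, -1, -1, -1, -1, -1, -1],
)

```text
time: 6.28
position: [0.4771, 0.3445, 0.2445]
tool_rot: [-1.205, 0.91, -1.061]
ft_force: [0.5, -0.6, -2.1]
grip_width: 0.206
```

Run:
```python
from h import *
plan([.48,.34,.30],frame(15.5,0))
plan([.6,.0,.30],frame(-91.55,0))
```

```text
t 6.28 pos [0.4771 0.3445 0.2445] F [ 0.5 -0.6 -2.1] grip 0.206 q [-0.84  0.07  0.13  1.71  0.06  1.23 -0.45]
turn [-0.1497  0.0036  0.0027] 0.15 shift before turn(mm) [  5.3 -54.6   9.8] after turn [  5.2 -55.5   1.6]
t 6.28 pos [0.4771 0.3445 0.2445] F [ 0.5 -0.6 -2.1] grip 0.206 q [-0.84  0.07  0.13  1.71  0.06  1.23 -0.45]
turn [-0.1059  1.8681 -0.1381] 1.876 shift before turn(mm) [365.1 -50.1  33. ] after turn [-132.2  -55.5  341.1]
```

>>> play_rows(
  translation=[
    [0, 0, 0],
    [0, 0, 0],
    [0, -20, 0],
    [0, -20, 0],
    [0, -16, 0],
    [30, 0, 5],
    [30, 0, 5],
    [30, 0, 5],
    [30, 0, 5],
    [30, 0, 5],
  ],
  turn=[
    [-0.075, 0, 0],
    [-0.075, 0, 0],
    [0, 0, 0],
    [0, 0, 0],
    [0, 0, 0],
    [0, 0, 0],
    [0, 0, 0],
    [0, 0, 0],
    [0, 0, 0],
    [0, 0, 0],
  ],
  fingers=[-1, -1, -1, -1, -1, -1, -1, -1, -1, -1],
)

```text
time: 7.12
position: [0.542, 0.2055, 0.2999]
tool_rot: [-1.326, 1.002, -1.01]
ft_force: [-0.1, -0.5, -1.7]
grip_width: 0.204
```

>>> play_rows(
  translation=[
    [30, 0, 5],
    [30, 0, 5],
    [0, 0, 0],
    [0, 0, 0],
    [0, 0, 0],
    [0, 0, 0],
    [0, 0, 0],
    [0, 0, 0],
    [0, 0, 0],
    [0, 0, 0],
  ],
  turn=[
    [0, 0, 0],
    [0, 0, 0],
    [0, 0.11, 0],
    [0, 0.11, 0],
    [0, 0.11, 0],
    [0, 0.11, 0],
    [0, 0.11, 0],
    [0, 0.11, 0],
    [0, 0.11, 0],
    [0, 0.11, 0],
  ],
  fingers=[-1, -1, -1, -1, -1, -1, -1, -1, -1, -1],
)

```text
time: 7.95
position: [0.5673, 0.1518, 0.3]
tool_rot: [-0.853, 1.64, -1.648]
ft_force: [0.3, 0.3, -2.8]
grip_width: 0.206
```

>>> play_rows(
  translation=[
    [0, 0, 0],
    [0, 0, 0],
    [0, 0, 0],
    [0, 0, 0],
    [0, 0, 0],
    [0, 0, 0],
    [0, 0, 0],
    [0, 0, 0],
    [0, 0, 0],
    [0, 0, 0],
  ],
  turn=[
    [0, 0.11, 0],
    [0, 0.11, 0],
    [0, 0.11, 0],
    [0, 0.11, 0],
    [0, 0.11, 0],
    [0, 0.11, 0],
    [0, 0.11, 0],
    [0, 0.11, 0],
    [0, 0.1, 0],
    [0, 0, 0],
  ],
  fingers=[-1, -1, -1, -1, -1, -1, -1, -1, -1, -1],
)

```text
time: 8.78
position: [0.5674, 0.1518, 0.3002]
tool_rot: [-0.025, -2.211, 2.217]
ft_force: [0.6, 0.9, -1.5]
grip_width: 0.204
```

Run:
```python
from h import *
plan([.6163,-.16,.30],frame(-91.55,0))
cv2.imwrite("pics/w5.png",ctrl.get_image("wrist"))
```

```text
t 8.78 pos [0.5674 0.1518 0.3002] F [ 0.6  0.9 -1.5] grip 0.204 q [-0.7   0.16  0.45  1.51 -0.07  1.48 -1.84]
turn [-0.0028  0.0082 -0.0037] 0.009 shift before turn(mm) [-54.8   1.3 310.8] after turn [-5.730e+01  2.000e-01  3.103e+02]
```

View pics/w5.png

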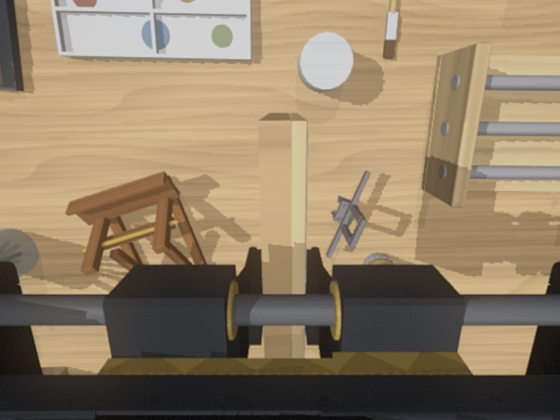

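Run:
```python
from h import *
s=ctrl.get_state(); R=Rn.from_rotvec(s["tool_rot"]).as_matrix(); p=np.array(s["position"]); c=cam("wrist")
for x in (-72,-75,-78):
  for y in (-31,-28): print(x,y,[proj(c,p+R@np.array([x,y,z])/1e3).round(1) for z in (-9,9)])
crop(cv2.imread("pics/w5.png"),240,100,330,170,6,"pics/w5a.png")
```

```text
-72 -31 [array([262.1, 128.7]), array([310.6, 128.7])]
-72 -28 [array([262.6, 128.2]), array([310. , 128.2])]
-75 -31 [array([262. , 120.4]), array([310.8, 120.4])]
-75 -28 [array([262.4, 120. ]), array([310.2, 120. ])]
-78 -31 [array([261.8, 111.9]), array([311. , 111.9])]
-78 -28 [array([262.3, 111.7]), array([310.4, 111.8])]
```

View pics/w5a.png

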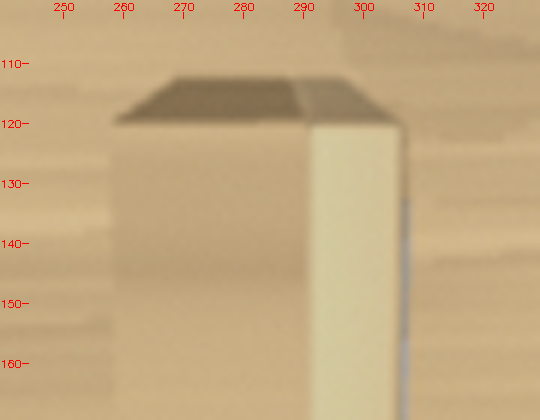

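>>> play_rows(
  translation=[
    [-5, 0, 30],
    [-5, 0, 30],
    [-5, 0, 30],
    [-5, 0, 30],
    [-5, 0, 30],
    [-5, 0, 30],
    [-5, 0, 30],
    [-5, 0, 30],
    [-5, 0, 30],
    [-5, 0, 30],
  ],
  turn=[
    [-0.003, 0.008, -0.004],
    [0, 0, 0],
    [0, 0, 0],
    [0, 0, 0],
    [0, 0, 0],
    [0, 0, 0],
    [0, 0, 0],
    [0, 0, 0],
    [0, 0, 0],
    [0, 0, 0],
  ],
  fingers=[-1, -1, -1, -1, -1, -1, -1, -1, -1, -1],
)

```text
time: 9.67
position: [0.6109, -0.1503, 0.3011]
tool_rot: [-0.024, -2.215, 2.209]
ft_force: [0.2, 0.1, -1.6]
grip_width: 0.205
```

>>> play_rows(
  translation=[
    [-4, 0, 30],
    [-2, 0, 24],
    [0, 0, 0],
    [0, 0, 0],
    [0, 0, 0],
    [0, 0, 0],
    [0, 0, 0],
    [0, 0, 0],
    [0, 0, 0],
    [0, 0, 0],
  ],
  turn=[
    [0, 0, 0],
    [0, 0, 0],
    [0, 0, 0],
    [0, 0, 0],
    [0, 0, 0],
    [0, 0, 0],
    [0, 0, 0],
    [0, 0, 0],
    [0, 0, 0],
    [0, 0, 0],
  ],
  fingers=[-1, -1, -1, -1, -1, -1, -1, -1, -1, -1],
)

```text
time: 10.5
position: [0.616, -0.2025, 0.3023]
tool_rot: [-0.029, -2.215, 2.209]
ft_force: [-0.6, 0.2, -1.5]
grip_width: 0.206
```

Run:
```python
from h import *
plan([.6163,-.2067,.30],frame(-91.55,0))
c=cam("wrist"); cv2.imwrite("pics/w6.png",ctrl.get_image("wrist")); np.savez("w6.npz",K=c[0],R=c[1],t=c[2])
crop(ctrl.get_image("side"),290,150,440,320,3.5,"pics/s6.png")
crop(ctrl.get_image("top"),312,145,442,232,6,"pics/t6.png")
```

```text
t 10.5 pos [ 0.616  -0.2025  0.3023] F [-0.6  0.2 -1.5] grip 0.206 q [-0.22  0.33  0.67  1.35 -0.21  1.52 -1.17]
turn [ 0.0027  0.0045 -0.0039] 0.007 shift before turn(mm) [-0.3  2.3  4.2] after turn [-0.4  2.3  4.1]
```

View pics/w6.png

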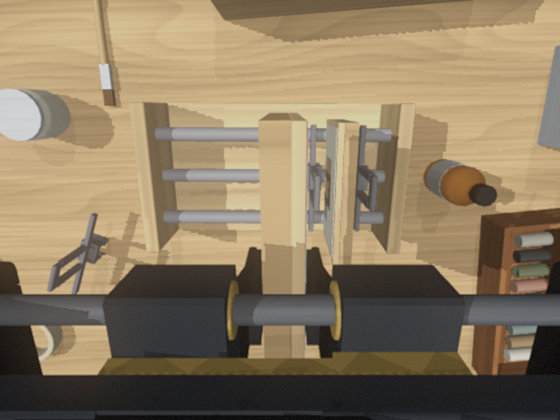

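View pics/s6.png

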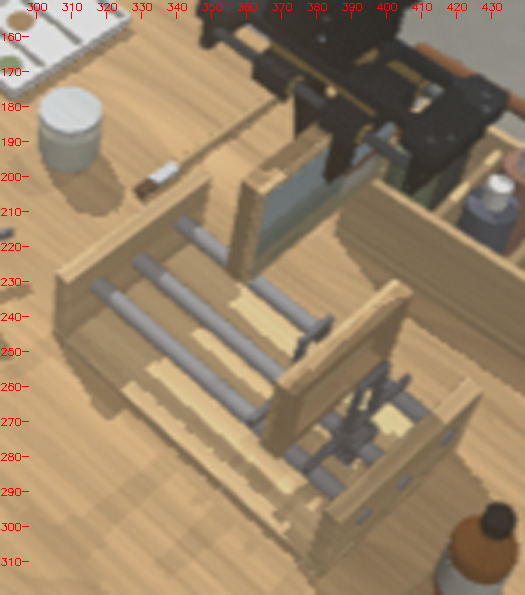

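View pics/t6.png

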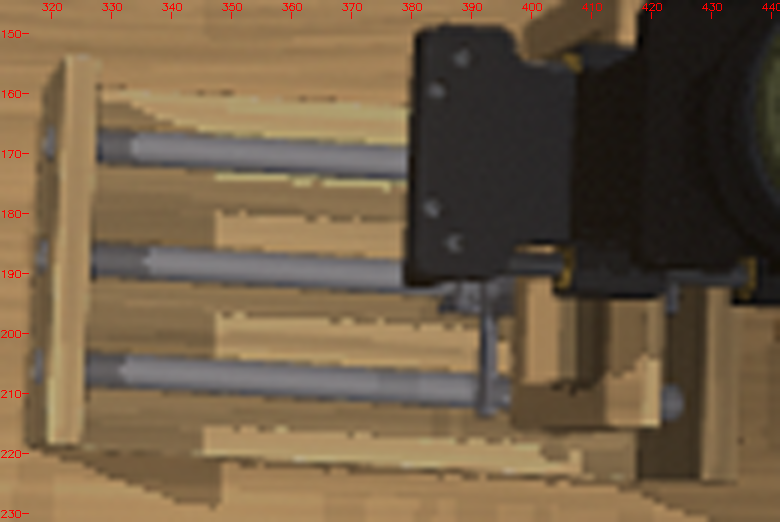

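Run:
```python
from h import *
im=cv2.imread("pics/w6.png")
crop(im,125,95,265,265,4.5,"pics/w6a.png"); crop(im,255,95,425,265,4.5,"pics/w6b.png")
```

```text
(no output)
```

View pics/w6a.png

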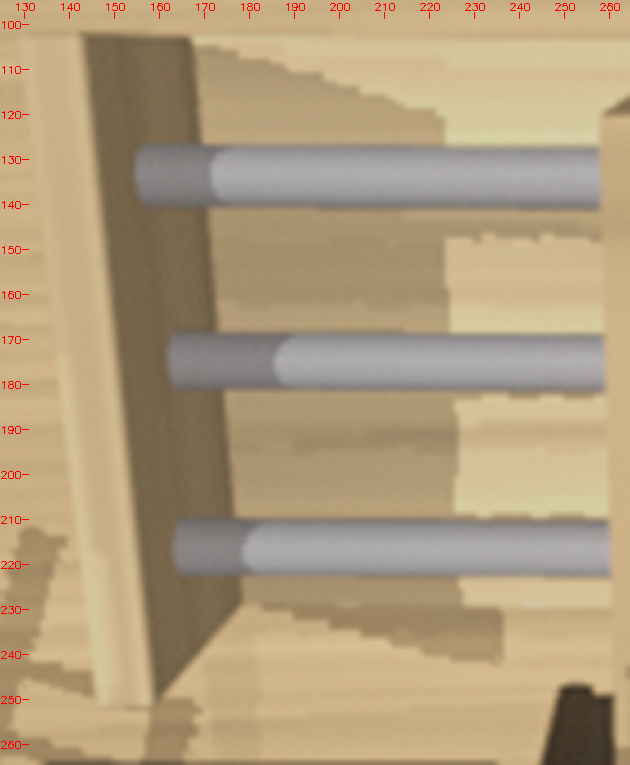

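View pics/w6b.png

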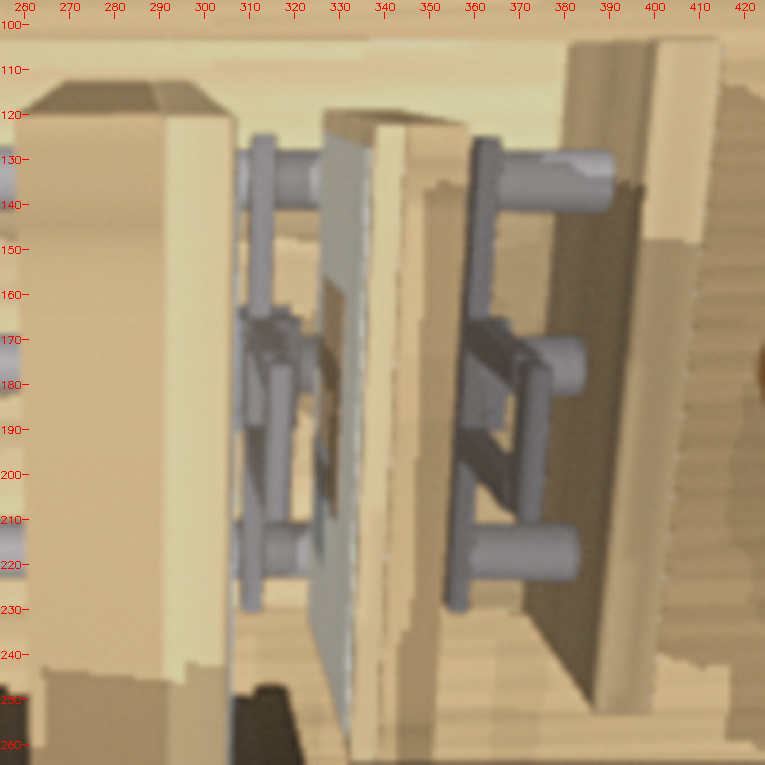

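Run:
```python
from h import *
d=np.load("w6.npz"); W=(d["K"],d["R"],d["t"])
s=ctrl.get_state(); R=Rn.from_rotvec(s["tool_rot"]).as_matrix(); p=np.array(s["position"])
def L(n,a,b,z):
    P,Q=onz(W,a,z),onz(W,b,z); dd=P-Q
    print(n,P.round(4),Q.round(4),"len",np.hypot(*dd[:2]).round(4),"ang",np.degrees(np.arctan2(dd[1],dd[0])).round(2),"mid",((P+Q)/2).round(4),"tool mid",(((P+Q)/2-p)@R*1e3).round(1))
L("far",(200,134),(375,135),.06)
L("mid",(200,174.8),(375,175.8),.05)
L("near",(200,216),(375,217),.06)
L("boardL",(138,102.5),(153,251.5),.092)
L("boardR",(408,103.5),(393,253),.092)
L("foot last",(313,125.3),(310,230),.078)
L("topbar last",(317.2,175),(316.5,210),.142)
L("panel top end",(258.5,120),(306.5,120),p[2]+.031)
L("foot first",(362.5,125.3),(356.5,230),.078)
```

```text
far [ 0.6672 -0.1055  0.06  ] [ 0.6617 -0.3074  0.06  ] len 0.202 ang 88.43 mid [ 0.6644 -0.2065  0.06  ] tool mid [-47.7 242.5   3. ]
mid [ 0.6176 -0.0985  0.05  ] [ 0.6118 -0.3127  0.05  ] len 0.2142 ang 88.44 mid [ 0.6147 -0.2056  0.05  ] tool mid [  2.1 252.3   3.3]
near [ 0.5679 -0.0963  0.06  ] [ 0.562  -0.3129  0.06  ] len 0.2167 ang 88.45 mid [ 0.565  -0.2046  0.06  ] tool mid [ 51.8 242.1   3.4]
boardL [ 0.7028 -0.0519  0.092 ] [ 0.5354 -0.0454  0.092 ] len 0.1676 ang -2.24 mid [ 0.6191 -0.0486  0.092 ] tool mid [   1.2  210.7 -153.8]
boardR [ 0.6957 -0.3316  0.092 ] [ 0.5276 -0.3279  0.092 ] len 0.1681 ang -1.27 mid [ 0.6116 -0.3297  0.092 ] tool mid [  2.2 210.  127.4]
foot last [ 0.6751 -0.2344  0.078 ] [ 0.5532 -0.2312  0.078 ] len 0.1219 ang -1.53 mid [ 0.6142 -0.2328  0.078 ] tool mid [  1.9 224.2  30.5]
topbar last [ 0.6324 -0.2335  0.142 ] [ 0.5976 -0.233   0.142 ] len 0.0348 ang -0.77 mid [ 0.615  -0.2332  0.142 ] tool mid [  0.8 160.2  30.7]
panel top end [ 0.6912 -0.194   0.3333] [ 0.6909 -0.2117  0.3333] len 0.0177 ang 88.75 mid [ 0.691  -0.2029  0.3333] tool mid [-75.2 -30.7  -1.9]
foot first [ 0.6739 -0.2886  0.078 ] [ 0.5521 -0.2868  0.078 ] len 0.1218 ang -0.83 mid [ 0.613  -0.2877  0.078 ] tool mid [  1.8 224.1  85.4]
```

>>> play_rows(
  translation=[
    [0, 0, 0],
    [0, 0, 0],
    [0, 25, 0],
    [0, 25, 0],
    [0, 25, 0],
    [0, 25, 0],
    [0, 20, 0],
    [0, 15, 0],
    [0, 8, 0],
    [0, 0, 0],
  ],
  turn=[
    [0.0027, 0.0045, -0.004],
    [0, 0, 0],
    [0, 0, 0],
    [0, 0, 0],
    [0, 0, 0],
    [0, 0, 0],
    [0, 0, 0],
    [0, 0, 0],
    [0, 0, 0],
    [0, 0, 0],
  ],
  fingers=[-1, -1, -1, -1, -1, -1, -1, -1, -1, -1],
)

```text
time: 11.48
position: [0.6147, -0.2026, 0.1571]
tool_rot: [-0.026, -2.206, 2.205]
ft_force: [-0.2, 0.3, -1.5]
grip_width: 0.205
```

Run:
```python
from h import *
plan([.6155,-.2025,.137],frame(-91.55,0))
c=cam("wrist"); cv2.imwrite("pics/w7.png",ctrl.get_image("wrist")); np.savez("w7.npz",K=c[0],R=c[1],t=c[2])
crop(ctrl.get_image("side"),290,150,440,320,3.5,"pics/s7.png")
```

```text
t 11.48 pos [ 0.6147 -0.2026  0.1571] F [-0.2  0.3 -1.5] grip 0.205 q [-0.22  0.4   0.64  1.56 -0.25  1.26 -1.14]
turn [ 0.0005 -0.0009  0.004 ] 0.004 shift before turn(mm) [-0.9 20.1 -0.1] after turn [-0.8 20.1 -0.1]
```

View pics/w7.png

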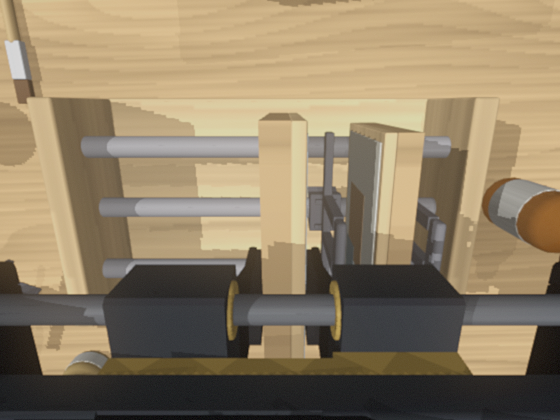

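View pics/s7.png

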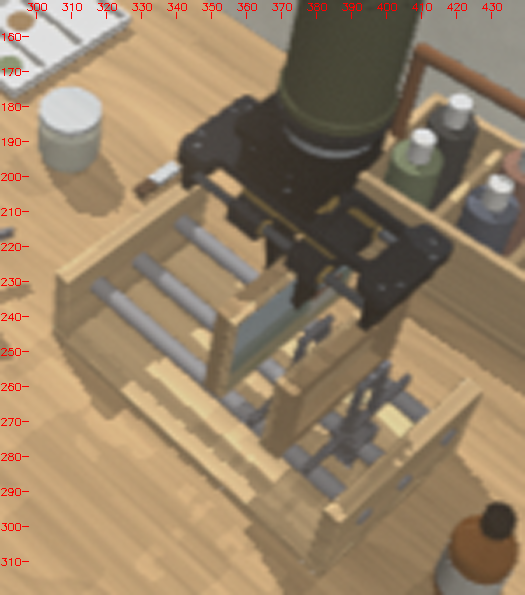

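Run:
```python
from h import *
d=np.load("w7.npz"); W=(d["K"],d["R"],d["t"])
s=ctrl.get_state(); R=Rn.from_rotvec(s["tool_rot"]).as_matrix(); p=np.array(s["position"])
for n,uv,z in [("bar",(341,240),.142),("bar edges",(335.5,235),.142),("",(346.5,235),.142),("foot far",(328,132),.078),("mid rail",(220,207),.05),("far",(200,147),.06),("near",(200,268),.06),("panel",(284,120),p[2]+.031)]:
    P=onz(W,uv,z); print(n,P.round(4),((P-p)@R*1e3).round(1))
im=cv2.imread("pics/w7.png"); crop(im,250,110,400,290,4.2,"pics/w7a.png")
```

```text
bar [ 0.6228 -0.2336  0.142 ] [-7.4 17.9 30. ]
bar edges [ 0.6258 -0.2305  0.142 ] [-10.3  17.9  26.9]
 [ 0.6256 -0.2365  0.142 ] [-10.3  17.9  32.9]
foot far [ 0.6762 -0.2337  0.078 ] [-60.7  81.9  28.6]
mid rail [ 0.6163 -0.1496  0.05  ] [  1.5 109.8 -53.7]
far [ 0.6663 -0.1406  0.06  ] [-48.3  99.9 -64.2]
near [ 0.5668 -0.1307  0.06  ] [ 51.5  99.8 -71.3]
panel [ 0.6901 -0.2038  0.1909] [-73.9 -31.   -1.6]
```

View pics/w7a.png

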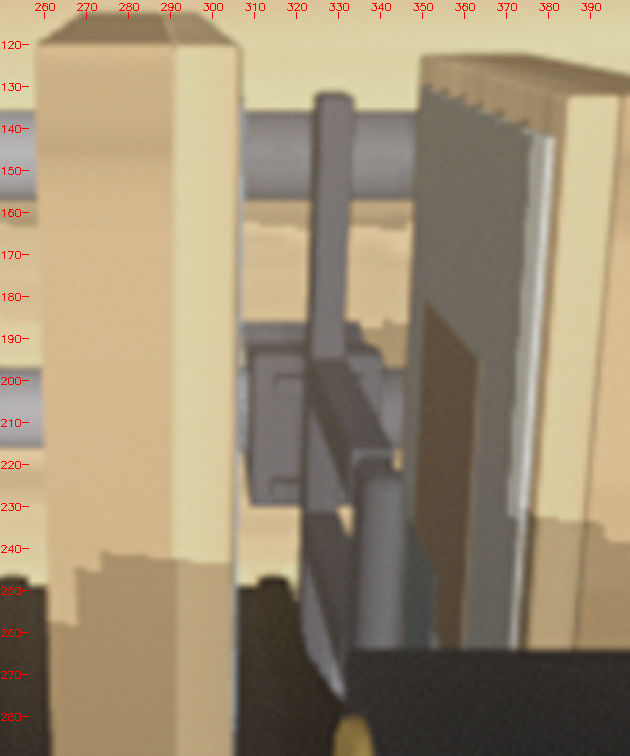

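>>> play_rows(
  translation=[
    [0, 6, 0],
    [0, 6, 0],
    [0, 3, 0],
    [0, 1, 0],
    [0, 1, 0],
    [0, 1, 0],
    [0, 1, 0],
    [0, 0.5, 0],
    [0, 0, 0],
    [0, 0, 0],
  ],
  turn=[
    [0, 0, 0.004],
    [0, 0, 0],
    [0, 0, 0],
    [0, 0, 0],
    [0, 0, 0],
    [0, 0, 0],
    [0, 0, 0],
    [0, 0, 0],
    [0, 0, 0],
    [0, 0, 0],
  ],
  fingers=[-1, -1, -1, -1, -1, -1, -1, -1, -1, -1],
)

```text
time: 12.42
position: [0.616, -0.2032, 0.1398]
tool_rot: [-0.035, -2.209, 2.209]
ft_force: [-0.0, -0.6, -0.8]
grip_width: 0.204
```

Run:
```python
from h import *
plan([.6155,-.2025,.137],frame(-91.55,0))
```

```text
t 12.42 pos [ 0.616  -0.2032  0.1398] F [-0.  -0.6 -0.8] grip 0.204 q [-0.21  0.41  0.63  1.58 -0.26  1.23 -1.13]
turn [-0.0002 -0.001  -0.0038] 0.004 shift before turn(mm) [ 0.5  2.8 -0.6] after turn [ 0.5  2.8 -0.6]
```

>>> play_rows(
  translation=[
    [0, 0.5, 0],
    [0, 0.5, 0],
    [0, 0.5, 0],
    [0, 0.5, 0],
    [0, 0, 0],
    [0, 0, 0],
    [0, 0, 0],
    [0, 0, 0],
    [0, 0, 0],
    [0, 0, 0],
  ],
  turn=[
    [0, 0, 0],
    [0, 0, 0],
    [0, 0, 0],
    [0, 0, 0],
    [0, 0, 0],
    [0, 0, 0],
    [0, 0, 0],
    [0, 0, 0],
    [0, 0, 0],
    [0, 0, 0],
  ],
  fingers=[-1, -1, -1, -1, -1, -1, -1, -1, -1, -1],
)

```text
time: 13.25
position: [0.6159, -0.2031, 0.1377]
tool_rot: [-0.035, -2.209, 2.209]
ft_force: [0.0, -0.1, -1.8]
grip_width: 0.205
```

Run:
```python
from h import *
plan([.6155,-.2025,.137],frame(-91.55,0))
crop(ctrl.get_image("side"),330,200,420,290,6,"pics/s8.png")
plan([.6155,-.2025,.137],frame(-91.55,0))
```

```text
t 13.25 pos [ 0.6159 -0.2031  0.1377] F [ 0.  -0.1 -1.8] grip 0.205 q [-0.21  0.41  0.63  1.59 -0.26  1.22 -1.13]
turn [-0.0001 -0.001  -0.0036] 0.004 shift before turn(mm) [ 0.4  0.7 -0.6] after turn [ 0.4  0.7 -0.6]
t 13.3 pos [ 0.6159 -0.2031  0.1377] F [ 0.1  0.2 -2. ] grip 0.204 q [-0.21  0.41  0.63  1.59 -0.26  1.22 -1.13]
turn [-0.0001 -0.001  -0.0036] 0.004 shift before turn(mm) [ 0.4  0.7 -0.6] after turn [ 0.4  0.7 -0.6]
```

View pics/s8.png

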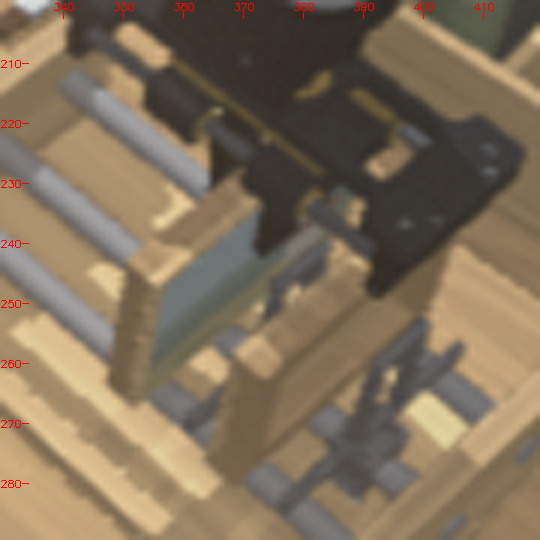

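>>> play_rows(
  translation=[
    [0, 0.5, 0],
    [0, 0.5, 0],
    [0, 0.5, 0],
    [0, 0.5, 0],
    [0, 0, 0],
    [0, 0, 0],
    [0, 0, 0],
    [0, 0, 0],
    [0, 0, 0],
    [0, 0, 0],
  ],
  turn=[
    [0, -0.001, -0.0036],
    [0, 0, 0],
    [0, 0, 0],
    [0, 0, 0],
    [0, 0, 0],
    [0, 0, 0],
    [0, 0, 0],
    [0, 0, 0],
    [0, 0, 0],
    [0, 0, 0],
  ],
  fingers=[-1, -1, -1, -1, -1, -1, -1, -1, -1, -1],
)

```text
time: 14.13
position: [0.6159, -0.2031, 0.1358]
tool_rot: [-0.03, -2.208, 2.208]
ft_force: [0.3, -0.1, -1.0]
grip_width: 0.204
```

Run:
```python
from h import *
plan([.6155,-.2025,.137],frame(-91.55,0))
```

```text
t 14.13 pos [ 0.6159 -0.2031  0.1358] F [ 0.3 -0.1 -1. ] grip 0.204 q [-0.21  0.42  0.63  1.58 -0.26  1.22 -1.13]
turn [-0.0001  0.0001 -0.0001] 0.0 shift before turn(mm) [ 0.5 -1.2 -0.6] after turn [ 0.5 -1.2 -0.6]
```

>>> play_rows(
  translation=[
    [0, 0.4, 0],
    [0, 0.4, 0],
    [0, 0.4, 0],
    [0, 0.4, 0],
    [0, 0, 0],
    [0, 0, 0],
    [0, 0, 0],
    [0, 0, 0],
    [0, 0, 0],
    [0, 0, 0],
  ],
  turn=[
    [0, 0, 0],
    [0, 0, 0],
    [0, 0, 0],
    [0, 0, 0],
    [0, 0, 0],
    [0, 0, 0],
    [0, 0, 0],
    [0, 0, 0],
    [0, 0, 0],
    [0, 0, 0],
  ],
  fingers=[-1, -1, -1, -1, -1, -1, -1, -1, -1, -1],
)

```text
time: 14.97
position: [0.6162, -0.2032, 0.1345]
tool_rot: [-0.031, -2.208, 2.208]
ft_force: [1.0, -0.3, 2.4]
grip_width: 0.207
```

Run:
```python
from h import *
plan([.6155,-.2025,.137],frame(-91.55,0))
```

```text
t 14.97 pos [ 0.6162 -0.2032  0.1345] F [ 1.  -0.3  2.4] grip 0.207 q [-0.21  0.42  0.63  1.59 -0.26  1.22 -1.13]
turn [-0.0002  0.     -0.0008] 0.001 shift before turn(mm) [ 0.7 -2.5 -0.7] after turn [ 0.7 -2.5 -0.7]
```

>>> play_rows(
  translation=[
    [0, 0.4, 0],
    [0, 0, 0],
    [0, 0, 0],
    [0, 0, 0],
    [0, 0, 0],
    [0, 0, 0],
    [0, 0, 0],
    [0, 0, 0],
    [0, 0, 0],
    [0, 0, 0],
  ],
  turn=[
    [0, 0, 0],
    [0, 0, 0],
    [0, 0, 0],
    [0, 0, 0],
    [0, 0, 0],
    [0, 0, 0],
    [0, 0, 0],
    [0, 0, 0],
    [0, 0, 0],
    [0, 0, 0],
  ],
  fingers=[-1, -1, -1, -1, -0.5, -0.5, -0.5, -0.5, -0.5, -0.5],
)

```text
time: 15.8
position: [0.6157, -0.2032, 0.1334]
tool_rot: [-0.029, -2.207, 2.208]
ft_force: [0.1, 0.4, 0.3]
grip_width: 0.251
```

Run:
```python
from h import *
plan([.6155,-.2025,.137],frame(-91.55,0))
cv2.imwrite("pics/w9.png",ctrl.get_image("wrist"))
crop(ctrl.get_image("side"),330,200,420,290,6,"pics/s9.png")
```

```text
t 15.8 pos [ 0.6157 -0.2032  0.1334] F [0.1 0.4 0.3] grip 0.251 q [-0.21  0.42  0.63  1.59 -0.26  1.22 -1.13]
turn [-0.0002 -0.      0.0005] 0.0 shift before turn(mm) [ 0.3 -3.6 -0.7] after turn [ 0.3 -3.6 -0.7]
```

View pics/w9.png

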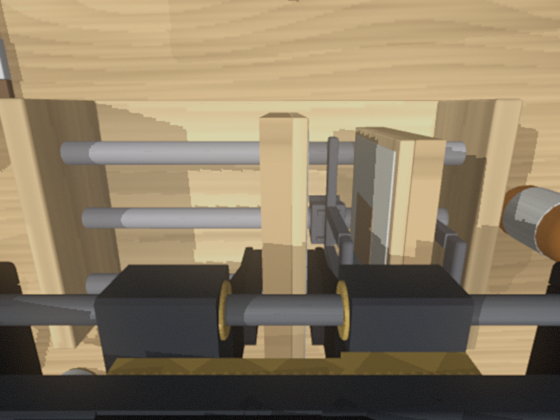

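View pics/s9.png

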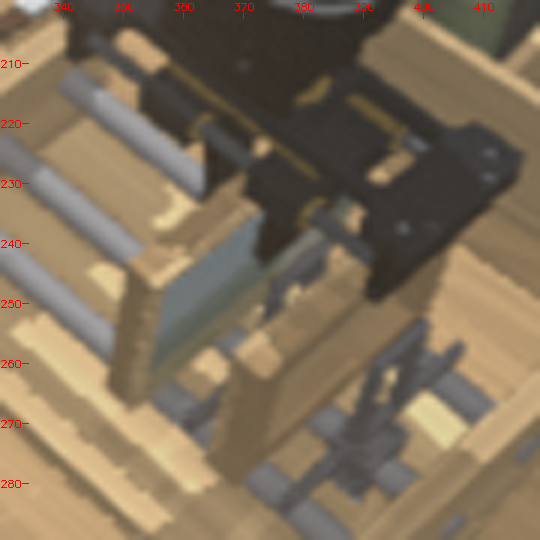

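>>> play_rows(
  translation=[
    [0, -3, 0],
    [0, -5, 0],
    [0, -8, 0],
    [0, -10, 0],
    [0, -15, 0],
    [0, -20, 0],
    [0, -20, 0],
    [0, -20, 0],
    [0, -20, 0],
    [0, 0, 0],
  ],
  turn=[
    [0, 0, 0],
    [0, 0, 0],
    [0, 0, 0],
    [0, 0, 0],
    [0, 0, 0],
    [0, 0, 0],
    [0, 0, 0],
    [0, 0, 0],
    [0, 0, 0],
    [0, 0, 0],
  ],
  fingers=[-0.5, -0.5, -0.5, -0.5, -0.5, -0.5, -0.5, -0.5, -0.5, -0.5],
)

```text
time: 16.73
position: [0.618, -0.2043, 0.2608]
tool_rot: [-0.04, -2.21, 2.214]
ft_force: [0.8, -0.7, 1.2]
grip_width: 0.252
```

Run:
```python
from h import *
plan([.51,.07,.28],frame(-23.4,0))
c=cam("wrist"); cv2.imwrite("pics/w10.png",ctrl.get_image("wrist")); np.savez("w10.npz",K=c[0],R=c[1],t=c[2])
crop(ctrl.get_image("side"),330,200,420,290,6,"pics/s10.png")
```

```text
t 16.73 pos [ 0.618  -0.2043  0.2608] F [ 0.8 -0.7  1.2] grip 0.252 q [-0.23  0.34  0.66  1.42 -0.21  1.44 -1.16]
turn [-0.0068 -1.1895 -0.0065] 1.19 shift before turn(mm) [ 115.3  -20.7 -271.3] after turn [-208.9  -19.2 -208.1]
```

View pics/w10.png

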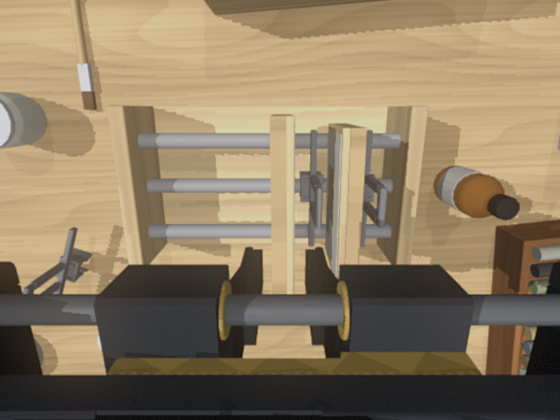

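View pics/s10.png

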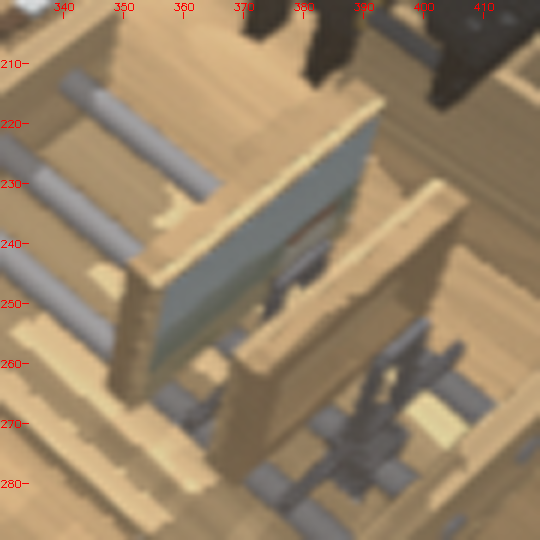

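Run:
```python
from h import *
d=np.load("w10.npz"); W=(d["K"],d["R"],d["t"])
im=cv2.imread("pics/w10.png"); crop(im,245,105,345,265,5,"pics/w10a.png")
```

```text
(no output)
```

View pics/w10a.png

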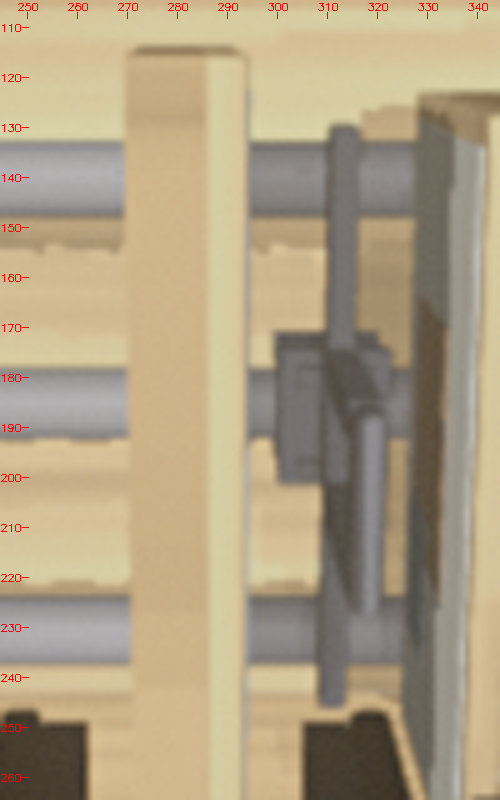

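Run:
```python
from h import *
d=np.load("w10.npz"); W=(d["K"],d["R"],d["t"])
A,B=onz(W,(270,116),.168),onz(W,(293.5,116),.168); C,D=onz(W,(271.5,240),.168),onz(W,(293.5,240),.168)
print("panel far end",A.round(4),B.round(4),"centre",((A+B)/2).round(4)); print("lower",((C+D)/2).round(4), "ang",np.degrees(np.arctan2(*((A+B-C-D)[[1,0]]))))
f,n=onz(W,(313,130),.078),onz(W,(311.5,245),.078); print("foot",f.round(4),n.round(4),((f+n)/2).round(4),np.degrees(np.arctan2(*(f-n)[[1,0]])))
t=onz(W,(318.5,187),.142);u=onz(W,(318,227),.142);print("bar",((t+u)/2).round(4))
for a,z in [((200,140),.06),((200,185.5),.05),((200,230.5),.06)]: print(onz(W,a,z).round(4))
# spare divider, top view foot (no arm occl.)
T=cam("top"); im=ctrl.get_image("top"); cv2.imwrite("pics/t10.png",im); crop(im,255,195,325,270,8,"pics/t10a.png")
```

```text
panel far end [ 0.6918 -0.1958  0.168 ] [ 0.6913 -0.2126  0.168 ] centre [ 0.6916 -0.2042  0.168 ]
lower [ 0.5963 -0.2021  0.168 ] ang -1.2579774288952308
foot [ 0.6755 -0.2341  0.078 ] [ 0.554  -0.2322  0.078 ] [ 0.6148 -0.2332  0.078 ] -0.8992044652712601
bar [ 0.615  -0.2331  0.142 ]
[ 0.6674 -0.1181  0.06  ]
[ 0.6169 -0.1109  0.05  ]
[ 0.5676 -0.1085  0.06  ]
```

View pics/t10a.png

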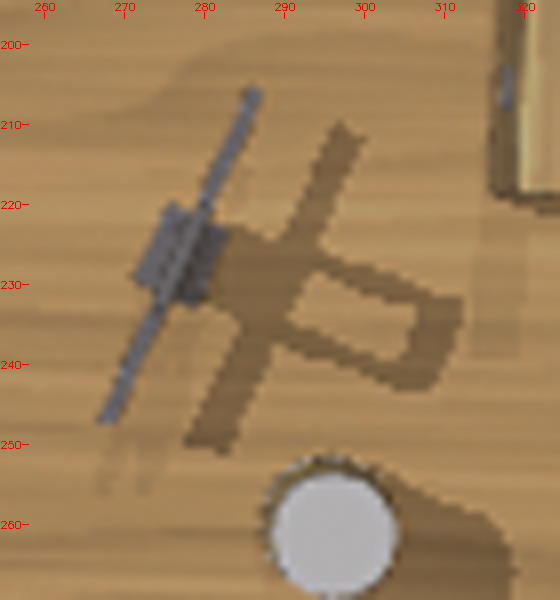

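>>> play_rows(
  translation=[
    [0, 0, 0],
    [0, 0, 0],
    [0, 0, 0],
    [0, 0, 0],
    [0, 0, 0],
    [0, 0, 0],
    [0, 0, 0],
    [0, 0, 0],
    [0, 0, 0],
    [0, 0, 0],
  ],
  turn=[
    [0, -0.115, 0],
    [0, -0.115, 0],
    [0, -0.115, 0],
    [0, -0.115, 0],
    [0, -0.115, 0],
    [0, -0.115, 0],
    [0, -0.115, 0],
    [0, -0.115, 0],
    [0, -0.115, 0],
    [0, -0.115, 0],
  ],
  fingers=[0.4, 0.4, 0.4, 0.4, 0.4, 0.4, 0.4, 0.4, 0.4, 0.4],
)

```text
time: 17.72
position: [0.6152, -0.2028, 0.2532]
tool_rot: [-0.969, 1.529, -1.526]
ft_force: [0.2, 0.3, 0.0]
grip_width: 0.691
```

Run:
```python
from h import *
T=cam("top")
a,b=onz(T,(286.3,205.5),.0443),onz(T,(268,247),.0443); d=a-b
print(a,b,np.linalg.norm(d),np.degrees(np.arctan2(d[1],d[0])),(a+b)/2)
print("paint jar",onz(T,(296.5,261.5),.055))
plan([*((a+b)/2)[:2],.22],frame(-23.4,0))
```

```text
[0.56912743 0.04627888 0.0443    ] [0.45581272 0.09257662 0.0443    ] 0.1224079402028201 -22.223774631814436 [0.51247008 0.06942775 0.0443    ]
paint jar [0.42004572 0.01536685 0.055     ]
t 17.72 pos [ 0.6152 -0.2028  0.2532] F [0.2 0.3 0. ] grip 0.691 q [-0.1   0.32  0.48  1.43 -0.15  1.43 -0.06]
turn [ 0.0024 -0.0337  0.0006] 0.034 shift before turn(mm) [-202.1   33.6 -209.3] after turn [-209.    33.2 -202.4]
```

>>> play_rows(
  translation=[
    [0, 0, 0],
    [-23, 2, -22],
    [-23, 2, -22],
    [-23, 2, -22],
    [-23, 2, -22],
    [-23, 2, -22],
    [-23, 2, -22],
    [-23, 2, -22],
    [-23, 2, -22],
    [-23, 2, -22],
  ],
  turn=[
    [0, -0.046, 0],
    [0, 0, 0],
    [0, 0, 0],
    [0, 0, 0],
    [0, 0, 0],
    [0, 0, 0],
    [0, 0, 0],
    [0, 0, 0],
    [0, 0, 0],
    [0, 0, 0],
  ],
  fingers=[0.4, 0.4, 0.4, 0.4, 0.4, 0.4, 0.4, 0.4, 0.4, 0.4],
)

```text
time: 18.55
position: [0.5131, 0.0662, 0.2355]
tool_rot: [-0.994, 1.499, -1.499]
ft_force: [0.2, 0.5, -0.6]
grip_width: 0.697
```

>>> play_rows(
  translation=[
    [0, 0, 0],
    [0, 0, 0],
    [0, 0, 0],
    [0, 0, 0],
    [0, 0, 0],
    [0, 0, 0],
    [0, 0, 0],
    [0, 0, 0],
    [0, 0, 0],
    [0, 0, 0],
  ],
  turn=[
    [0, 0, 0],
    [0, 0, 0],
    [0, 0, 0],
    [0, 0, 0],
    [0, 0, 0],
    [0, 0, 0],
    [0, 0, 0],
    [0, 0, 0],
    [0, 0, 0],
    [0, 0, 0],
  ],
  fingers=[0.4, 0.4, 0.4, 0.4, 0.4, 0.4, 0.4, 0.4, 0.4, 0.4],
)

```text
time: 19.38
position: [0.5147, 0.0647, 0.2367]
tool_rot: [-0.991, 1.499, -1.499]
ft_force: [0.3, -0.6, 0.1]
grip_width: 0.698
```

Run:
```python
from h import *
plan([.512,.0694,.20],frame(-22.7,0))
c=cam("wrist"); cv2.imwrite("pics/w11.png",ctrl.get_image("wrist")); np.savez("w11.npz",K=c[0],R=c[1],t=c[2])
```

```text
t 19.38 pos [0.5147 0.0647 0.2367] F [ 0.3 -0.6  0.1] grip 0.698 q [-0.45  0.03  0.28  1.76 -0.01  1.35 -0.57]
turn [-0.0001 -0.0059  0.0001] 0.006 shift before turn(mm) [-3.3 36.7 -4.3] after turn [-3.3 36.7 -4.3]
```

View pics/w11.png

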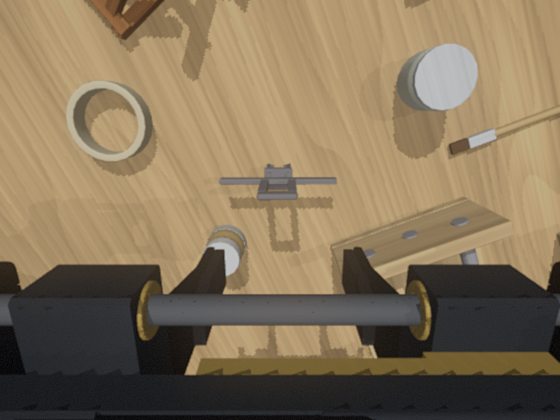

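Run:
```python
from h import *
crop(cv2.imread("pics/w11.png"),210,155,345,215,5.8,"pics/w11a.png")
```

```text
(no output)
```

View pics/w11a.png

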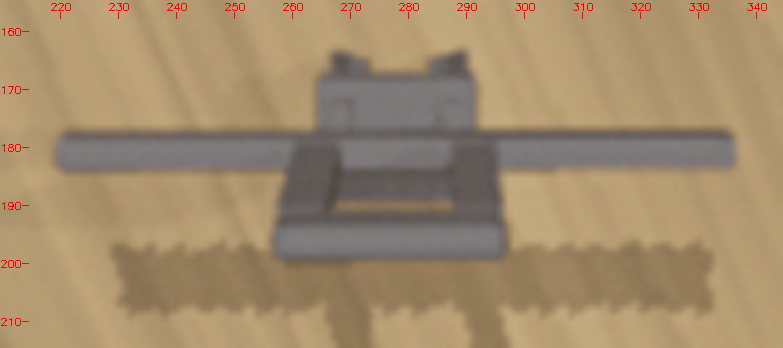

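Run:
```python
from h import *
d=np.load("w11.npz"); W=(d["K"],d["R"],d["t"])
s=ctrl.get_state(); R=Rn.from_rotvec(s["tool_rot"]).as_matrix(); p=np.array(s["position"])
for uv,z in [((277.3,195.9),.1085),((257.5,195.9),.1085),((297,195.9),.1085),((219.7,181.3),.0443),((336,180.8),.0443)]:
    P=onz(W,uv,z); print(P.round(4),((P-p)@R*1e3).round(1))
```

```text
[0.5114 0.0719 0.1085] [ -5.3 128.2  -5.8]
[0.4955 0.0786 0.1085] [ -5.3 128.2 -23.1]
[0.5272 0.0652 0.1085] [ -5.3 128.2  11.4]
[0.4541 0.0951 0.0443] [ -4.2 192.4 -67.6]
[0.567  0.0478 0.0443] [ -4.8 192.4  54.7]
```

>>> play_rows(
  translation=[
    [-4.5, 0, -4.6],
    [0, 25, 0],
    [0, 25, 0],
    [0, 25, 0],
    [0, 25, 0],
    [0, 25, 0],
    [0, 18, 0],
    [0, 10, 0],
    [0, 4, 0],
    [0, 0, 0],
  ],
  turn=[
    [0, -0.005, 0],
    [0, 0, 0],
    [0, 0, 0],
    [0, 0, 0],
    [0, 0, 0],
    [0, 0, 0],
    [0, 0, 0],
    [0, 0, 0],
    [0, 0, 0],
    [0, 0, 0],
  ],
  fingers=[0.4, 0.4, 0.4, 0.4, 0.4, 0.4, 0.4, 0.4, 0.4, 0.4],
)

```text
time: 20.27
position: [0.5118, 0.071, 0.0793]
tool_rot: [-0.996, 1.495, -1.495]
ft_force: [1.3, -0.5, -0.6]
grip_width: 0.702
```

Run:
```python
from h import *
plan([.512,.0694,.079],frame(-22.7,0))
c=cam("wrist"); cv2.imwrite("pics/w12.png",ctrl.get_image("wrist"))
crop(ctrl.get_image("side"),220,150,330,260,5,"pics/s12.png")
```

```text
t 20.27 pos [0.5118 0.071  0.0793] F [ 1.3 -0.5 -0.6] grip 0.702 q [-0.44  0.16  0.28  1.96 -0.05  1.03 -0.54]
turn [ 0.0008 -0.0002  0.0008] 0.001 shift before turn(mm) [1.4 0.3 0.8] after turn [1.4 0.3 0.8]
```

View pics/w12.png

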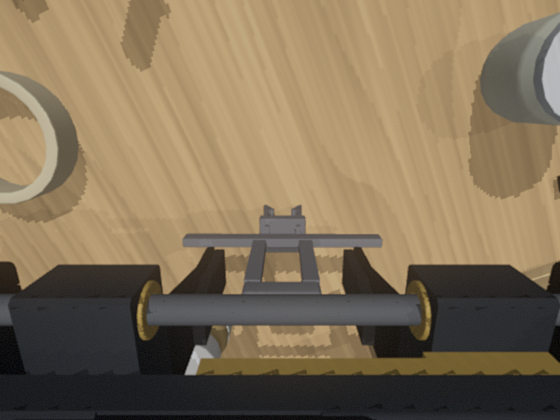

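View pics/s12.png

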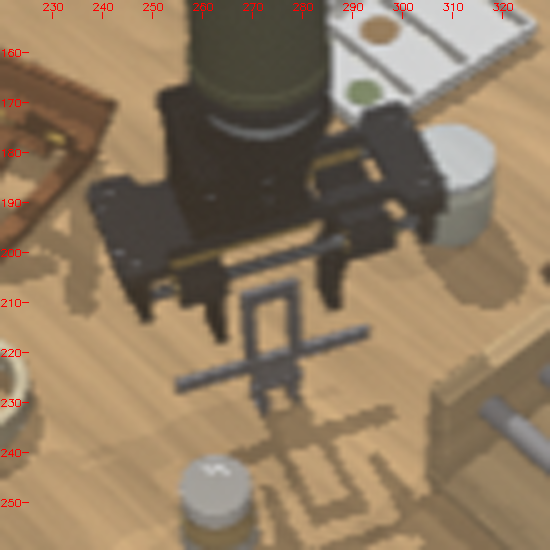

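>>> play_rows(
  translation=[
    [0, 0, 0],
    [0, 0, 0],
    [0, 0, 0],
    [0, 0, 0],
    [0, 0, 0],
    [0, 0, 0],
    [0, 0, 0],
    [0, 0, 0],
    [0, 0, 0],
    [0, 0, 0],
  ],
  turn=[
    [0, 0, 0],
    [0, 0, 0],
    [0, 0, 0],
    [0, 0, 0],
    [0, 0, 0],
    [0, 0, 0],
    [0, 0, 0],
    [0, 0, 0],
    [0, 0, 0],
    [0, 0, 0],
  ],
  fingers=[-1, -1, -1, -1, -1, -1, -1, -1, -1, -1],
  grip_force=50,
)

```text
time: 21.2
position: [0.5124, 0.0708, 0.0799]
tool_rot: [-0.994, 1.495, -1.495]
ft_force: [0.7, -0.7, 1.9]
grip_width: 0.404
```

>>> play_rows(
  translation=[
    [0, -4, 0],
    [0, -10, 0],
    [0, -20, 0],
    [0, -25, 0],
    [0, -25, 0],
    [0, -25, 0],
    [0, -25, 0],
    [0, -15, 0],
    [0, 0, 0],
    [0, 0, 0],
  ],
  turn=[
    [0, 0, 0],
    [0, 0, 0],
    [0, 0, 0],
    [0, 0, 0],
    [0, 0, 0],
    [0, 0, 0],
    [0, 0, 0],
    [0, 0, 0],
    [0, 0, 0],
    [0, 0, 0],
  ],
  fingers=[-1, -1, -1, -1, -1, -1, -1, -1, -1, -1],
)

```text
time: 22.03
position: [0.5125, 0.0708, 0.2295]
tool_rot: [-0.993, 1.494, -1.495]
ft_force: [-1.0, -0.7, -0.4]
grip_width: 0.404
```

Run:
```python
from h import *
plan([.617,-.15,.24],frame(-1.55,0))
c=cam("wrist"); cv2.imwrite("pics/w13.png",ctrl.get_image("wrist")); np.savez("w13.npz",K=c[0],R=c[1],t=c[2])
crop(ctrl.get_image("side"),220,130,330,240,5,"pics/s13.png")
```

```text
t 22.03 pos [0.5125 0.0708 0.2295] F [-1.  -0.7 -0.4] grip 0.404 q [-0.46  0.03  0.28  1.78 -0.01  1.34 -0.58]
turn [-0.0015 -0.3698 -0.0008] 0.37 shift before turn(mm) [163.2 -10.4 181.8] after turn [217.9 -10.5 110.5]
```

View pics/w13.png

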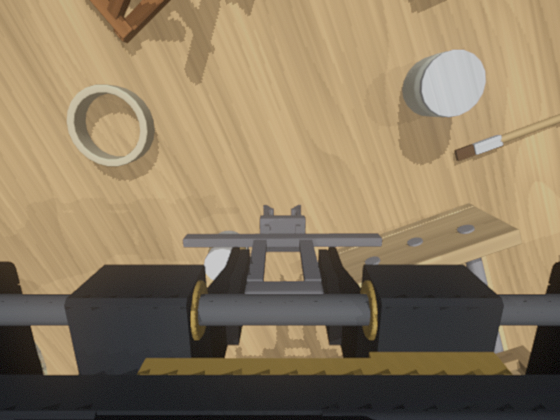

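View pics/s13.png

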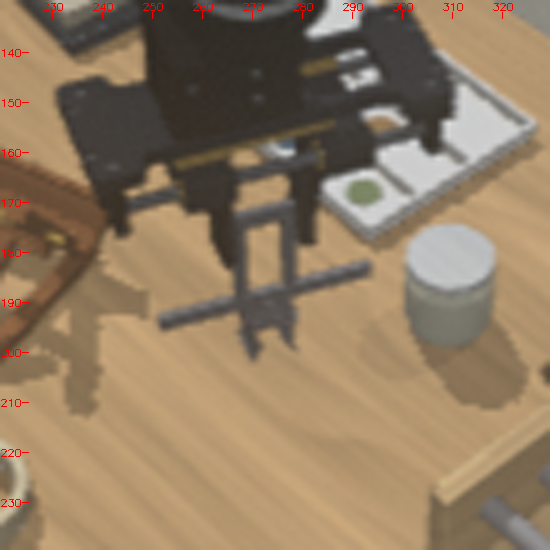

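Run:
```python
from h import *
crop(cv2.imread("pics/w13.png"),175,200,395,300,3.6,"pics/w13a.png")
```

```text
(no output)
```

View pics/w13a.png

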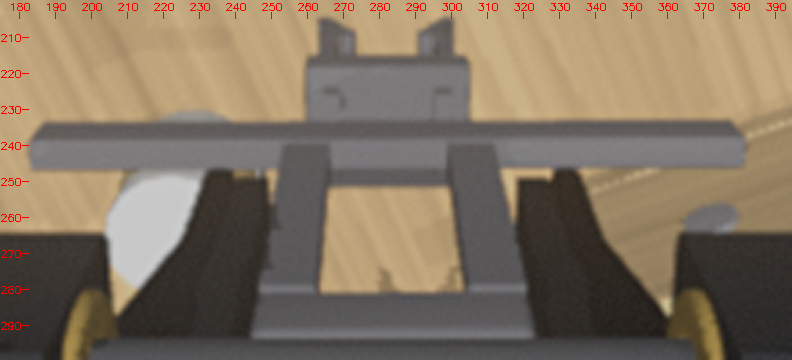

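Run:
```python
from h import *
d=np.load("w13.npz"); W=(d["K"],d["R"],d["t"])
s=ctrl.get_state(); R=Rn.from_rotvec(s["tool_rot"]).as_matrix(); p=np.array(s["position"])
z=p[2]-.0354
for uv in [(183,242.5),(381.5,242.5),(282.2,242.5),(282,238.3),(282,246.7)]:
    P=onz(W,uv,z); print(P.round(4),((P-p)@R*1e3).round(1))
```

```text
[0.454  0.0943 0.1921] [  0.2  35.5 -61.9]
[0.5684 0.0465 0.1921] [ 0.2 35.3 62. ]
[0.5112 0.0704 0.1921] [ 0.2 35.4  0. ]
[0.5121 0.073  0.1921] [-2.6 35.4 -0.1]
[0.5099 0.0678 0.1921] [ 3.  35.4 -0.1]
```

Run:
```python
from h import *
im=ctrl.get_image("top"); crop(im,340,145,440,232,7,"pics/t14.png")
```

```text
(no output)
```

View pics/t14.png

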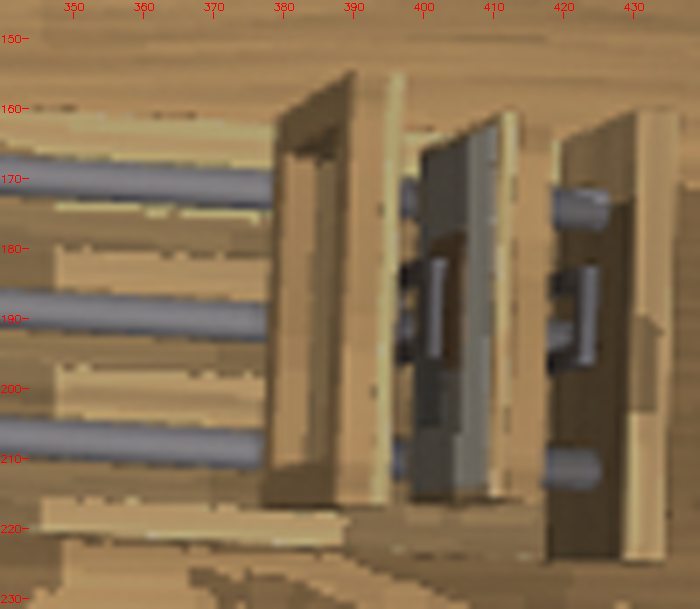

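Run:
```python
from h import *
T=cam("top")
# panel top face corners (z=.168): far L/R, near L/R
c=[onz(T,u,.168) for u in [(389.5,154.7),(397.3,154.9),(387.5,216.8),(395,216.8)]]
print(np.round(c,4), "ctr",np.mean(c,0).round(4), "len",np.linalg.norm((c[0]+c[1]-c[2]-c[3])/2), "ang",np.degrees(np.arctan2(*((c[0]+c[1]-c[2]-c[3])[[1,0]]))))
b=[onz(T,u,.142) for u in [(402,182),(401.3,195.5)]]; print("bar",np.mean(b,0).round(4), b)
# left bottom edge of panel (z=.068)
print(onz(T,(378.8,162.5),.068),onz(T,(376.8,216),.068))
```

```text
[[ 0.6924 -0.1959  0.168 ]
 [ 0.6925 -0.2147  0.168 ]
 [ 0.5427 -0.1931  0.168 ]
 [ 0.5432 -0.2111  0.168 ]] ctr [ 0.6177 -0.2037  0.168 ] len 0.14950372648231022 ang -1.2256055005123292
bar [ 0.6136 -0.2347  0.142 ] [array([ 0.63037526, -0.23541369,  0.142     ]), array([ 0.5968993 , -0.23408307,  0.142     ])]
[ 0.68980227 -0.19696934  0.068     ] [ 0.54683477 -0.19379179  0.068     ]
```

>>> play_rows(
  translation=[
    [0, 0, 0],
    [0, 0, 0],
    [0, 0, 0],
    [0, 0, 0],
    [25, -2, 11],
    [25, -2, 11],
    [25, -2, 11],
    [25, -2, 11],
    [25, -2, 11],
    [25, -1, 11],
  ],
  turn=[
    [0, -0.0925, 0],
    [0, -0.0925, 0],
    [0, -0.0925, 0],
    [0, -0.0925, 0],
    [0, 0, 0],
    [0, 0, 0],
    [0, 0, 0],
    [0, 0, 0],
    [0, 0, 0],
    [0, 0, 0],
  ],
  fingers=[-1, -1, -1, -1, -1, -1, -1, -1, -1, -1],
)

```text
time: 23.02
position: [0.5738, -0.0821, 0.2384]
tool_rot: [-1.198, 1.23, -1.228]
ft_force: [0.1, -0.7, 0.3]
grip_width: 0.406
```

>>> play_rows(
  translation=[
    [25, 0, 11],
    [25, 0, 11],
    [15, 0, 11],
    [5, 0, 11],
    [0, 0, 0],
    [0, 0, 0],
    [0, 0, 0],
    [0, 0, 0],
    [0, 0, 0],
    [0, 0, 0],
  ],
  turn=[
    [0, 0, 0],
    [0, 0, 0],
    [0, 0, 0],
    [0, 0, 0],
    [0, 0, 0],
    [0, 0, 0],
    [0, 0, 0],
    [0, 0, 0],
    [0, 0, 0],
    [0, 0, 0],
  ],
  fingers=[-1, -1, -1, -1, -1, -1, -1, -1, -1, -1],
)

```text
time: 23.85
position: [0.616, -0.1514, 0.2399]
tool_rot: [-1.196, 1.228, -1.228]
ft_force: [-0.4, -0.2, -0.5]
grip_width: 0.403
```

Run:
```python
from h import *
plan([.6165,-.1755,.20],frame(-1.55,0))
c=cam("wrist"); cv2.imwrite("pics/w15.png",ctrl.get_image("wrist")); np.savez("w15.npz",K=c[0],R=c[1],t=c[2])
```

```text
t 23.85 pos [ 0.616  -0.1514  0.2399] F [-0.4 -0.2 -0.5] grip 0.403 q [-0.17  0.29  0.46  1.48 -0.13  1.39  0.27]
turn [-0.0003  0.0012 -0.0003] 0.001 shift before turn(mm) [24.1 39.9  1.1] after turn [24.1 39.9  1.1]
```

View pics/w15.png

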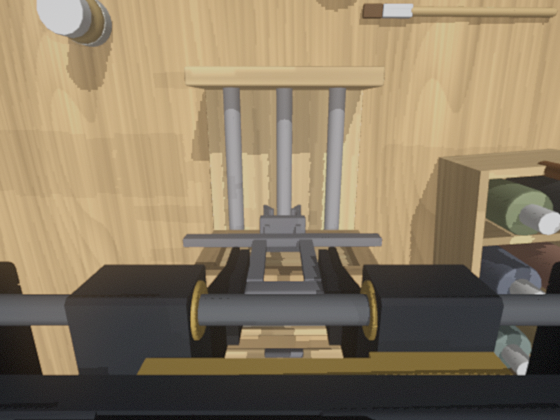

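Run:
```python
from h import *
im=cv2.imread("pics/w15.png"); crop(im,180,60,390,260,4,"pics/w15a.png"); r=cv2.imread("pics/w15a.png"); cv2.imwrite("pics/w15a.png",cv2.resize(r,None,fx=.75,fy=.75))
g=cv2.cvtColor(im,cv2.COLOR_BGR2HSV)
for row in (120,150,180,195):
    m=np.where(g[row,215:355,1]<40)[0]+215
    sp=np.split(m,np.where(np.diff(m)>2)[0]+1); print(row,[(a[0],a[-1]) for a in sp if len(a)>6])
```

```text
120 [(np.int64(225), np.int64(239)), (np.int64(277), np.int64(291)), (np.int64(329), np.int64(343))]
150 [(np.int64(226), np.int64(240)), (np.int64(277), np.int64(291)), (np.int64(327), np.int64(342))]
180 [(np.int64(227), np.int64(241)), (np.int64(277), np.int64(290)), (np.int64(326), np.int64(340))]
195 [(np.int64(228), np.int64(242)), (np.int64(277), np.int64(290)), (np.int64(326), np.int64(339))]
```

View pics/w15a.png

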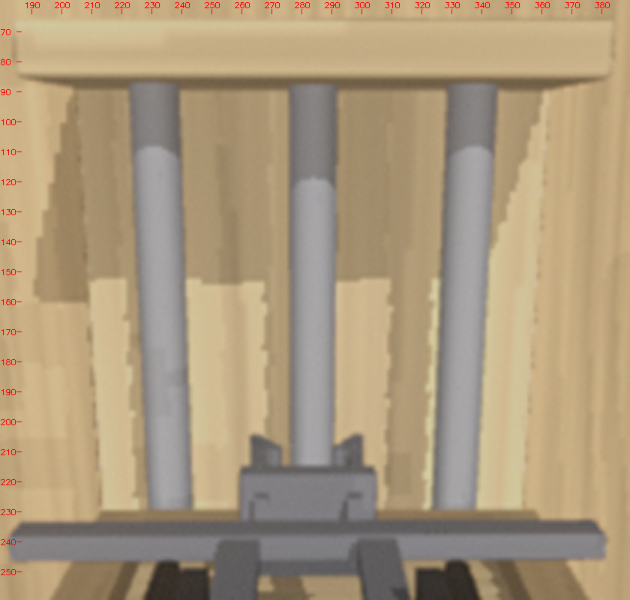

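Run:
```python
from h import *
d=np.load("w15.npz"); W=(d["K"],d["R"],d["t"])
s=ctrl.get_state(); R=Rn.from_rotvec(s["tool_rot"]).as_matrix(); p=np.array(s["position"])
for uv,z in [((284,120),.05),((283.7,195),.05),((232,120),.06),((235,195),.06),((336,120),.06),((332.5,195),.06)]:
    P=onz(W,uv,z); print(P.round(4),((P-p)@R*1e3).round(1))
P=onz(W,(282.2,242.5),p[2]-.0354);print((P-p)@R*1e3)
```

```text
[ 0.6182 -0.0843  0.05  ] [-67.2 189.9   0.3]
[ 0.6159 -0.1611  0.05  ] [  9.6 189.9   0. ]
[ 0.5681 -0.0827  0.06  ] [-67.6 179.9 -49.9]
[ 0.566  -0.1573  0.06  ] [  7.1 179.9 -50. ]
[ 0.6683 -0.0852  0.06  ] [-67.6 180.   50.4]
[ 0.6661 -0.1598  0.06  ] [  7.  179.9  50.1]
[-0.14454841 35.39978266 -0.77786152]
```

>>> play_rows(
  translation=[
    [12, 0, 0],
    [12, 0, 0],
    [0, 0, 0],
    [0, 20, 0],
    [0, 20, 0],
    [0, 20, 0],
    [0, 20, 0],
    [0, 15, 0],
    [0, 0, 0],
    [0, 0, 0],
  ],
  turn=[
    [0, 0, 0],
    [0, 0, 0],
    [0, 0, 0],
    [0, 0, 0],
    [0, 0, 0],
    [0, 0, 0],
    [0, 0, 0],
    [0, 0, 0],
    [0, 0, 0],
    [0, 0, 0],
  ],
  fingers=[-1, -1, -1, -1, -1, -1, -1, -1, -1, -1],
)

```text
time: 24.73
position: [0.6149, -0.1767, 0.1442]
tool_rot: [-1.197, 1.231, -1.229]
ft_force: [0.3, 0.0, 0.1]
grip_width: 0.399
```

Run:
```python
from h import *
plan([.6165,-.1755,.113],frame(-1.55,0))
c=cam("wrist"); cv2.imwrite("pics/w16.png",ctrl.get_image("wrist")); np.savez("w16.npz",K=c[0],R=c[1],t=c[2])
crop(ctrl.get_image("side"),310,180,430,290,5,"pics/s16.png")
crop(ctrl.get_image("top"),340,145,440,232,6,"pics/t16.png")
```

```text
t 24.73 pos [ 0.6149 -0.1767  0.1442] F [0.3 0.  0.1] grip 0.399 q [-0.13  0.37  0.46  1.59 -0.17  1.22  0.34]
turn [ 0.0017 -0.0008  0.0002] 0.002 shift before turn(mm) [-1.3 31.2  1.6] after turn [-1.2 31.2  1.5]
```

View pics/w16.png

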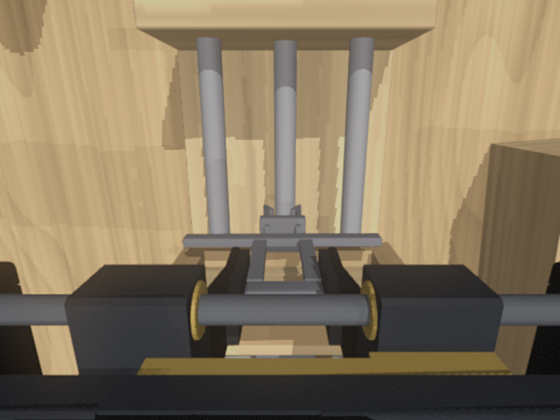

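View pics/s16.png

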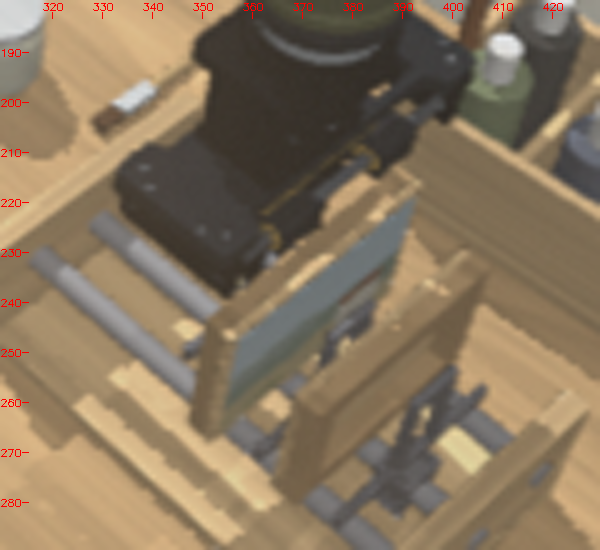

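View pics/t16.png

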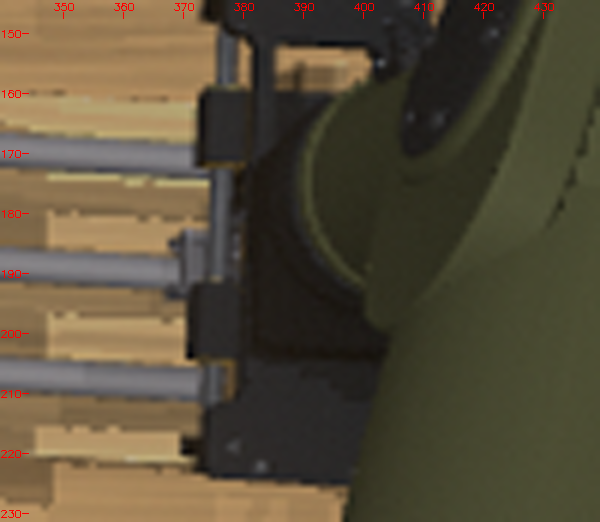

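Run:
```python
from h import *
d=np.load("w16.npz"); W=(d["K"],d["R"],d["t"]); im=cv2.imread("pics/w16.png")
s=ctrl.get_state(); R=Rn.from_rotvec(s["tool_rot"]).as_matrix(); p=np.array(s["position"])
g=cv2.cvtColor(im,cv2.COLOR_BGR2HSV)
for row in (120,150,180,200):
    m=np.where(g[row,190:385,1]<40)[0]+190
    sp=[a for a in np.split(m,np.where(np.diff(m)>2)[0]+1) if len(a)>9]; print(row,[(a[0],a[-1]) for a in sp])
    for a,z in zip(sp,(.06,.05,.06)):
        P=onz(W,((a[0]+a[-1])/2,row),z); print("   ",P.round(4),((P-p)@R*1e3).round(1))
P=onz(W,(282.2,242.5),p[2]-.0354);print((P-p)@R*1e3)
crop(im,240,180,330,270,6,"pics/w16a.png")
```

```text
120 [(np.int64(202), np.int64(223)), (np.int64(275), np.int64(295)), (np.int64(346), np.int64(368))]
    [ 0.5675 -0.1041  0.06  ] [-71.4  86.2 -51.1]
    [ 0.6178 -0.1059  0.05  ] [-71.   96.3  -0.8]
    [ 0.6677 -0.1068  0.06  ] [-71.4  86.4  49.1]
150 [(np.int64(204), np.int64(225)), (np.int64(275), np.int64(294)), (np.int64(345), np.int64(366))]
    [ 0.5672 -0.1247  0.06  ] [-50.7  86.2 -50.9]
    [ 0.6169 -0.1273  0.05  ] [-49.5  96.3  -1.2]
    [ 0.6674 -0.1274  0.06  ] [-50.8  86.4  49.3]
180 [(np.int64(206), np.int64(226)), (np.int64(275), np.int64(294)), (np.int64(343), np.int64(363))]
    [ 0.5664 -0.1465  0.06  ] [-29.   86.2 -51.1]
    [ 0.6163 -0.1499  0.05  ] [-26.9  96.3  -1.2]
    [ 0.6663 -0.1491  0.06  ] [-29.1  86.4  48.8]
200 [(np.int64(207), np.int64(227)), (np.int64(275), np.int64(294)), (np.int64(342), np.int64(362))]
    [ 0.5658 -0.1616  0.06  ] [-13.9  86.2 -51.3]
    [ 0.6159 -0.1657  0.05  ] [-11.2  96.3  -1.2]
    [ 0.666  -0.1642  0.06  ] [-13.9  86.4  48.9]
[-0.95348017 35.39347009 -2.38157741]
```

View pics/w16a.png

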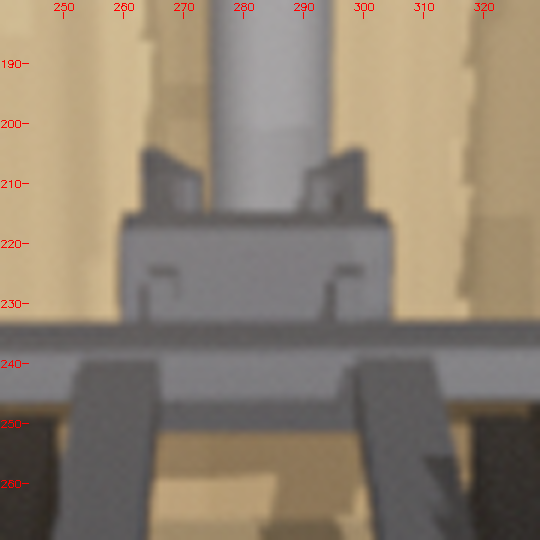

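>>> play_rows(
  translation=[
    [0, 4, 1],
    [0, 4, 0],
    [0, 4, 0],
    [0, 3, 0],
    [0, 2, 0],
    [0, 2, 0],
    [0, 2, 0],
    [0, 1, 0],
    [0, 0, 0],
    [0, 0, 0],
  ],
  turn=[
    [0, 0, 0],
    [0, 0, 0],
    [0, 0, 0],
    [0, 0, 0],
    [0, 0, 0],
    [0, 0, 0],
    [0, 0, 0],
    [0, 0, 0],
    [0, 0, 0],
    [0, 0, 0],
  ],
  fingers=[-1, -1, -1, -1, -1, -1, -1, -1, -1, -1],
  grip_force=60,
)

```text
time: 25.72
position: [0.6171, -0.1764, 0.1248]
tool_rot: [-1.195, 1.228, -1.23]
ft_force: [-2.7, 1.4, 8.0]
grip_width: 0.403
```

Run:
```python
from h import *
plan([.6165,-.1755,.113],frame(-1.55,0))
c=cam("wrist"); im=ctrl.get_image("wrist"); crop(im,180,180,390,310,3.7,"pics/w17.png")
```

```text
t 25.72 pos [ 0.6171 -0.1764  0.1248] F [-2.7  1.4  8. ] grip 0.403 q [-0.12  0.38  0.45  1.61 -0.18  1.19  0.34]
turn [-0.0017  0.0002  0.0001] 0.002 shift before turn(mm) [-0.9 11.8 -0.7] after turn [-0.9 11.8 -0.6]
```

View pics/w17.png

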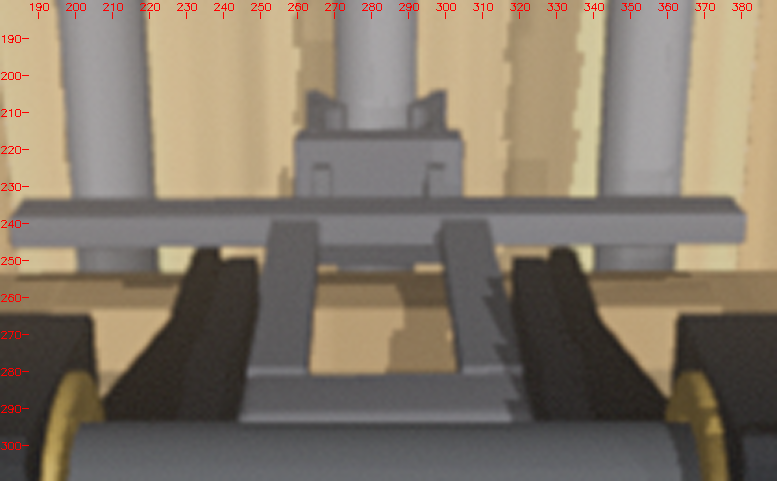

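>>> play_rows(
  translation=[
    [0, 1.5, -0.3],
    [0, 1.5, -0.2],
    [0, 1.5, 0],
    [0, 1.5, 0],
    [0, 1.5, 0],
    [0, 1, 0],
    [0, 0, 0],
    [0, 0, 0],
    [0, 0, 0],
    [0, 0, 0],
  ],
  turn=[
    [0, 0, 0],
    [0, 0, 0],
    [0, 0, 0],
    [0, 0, 0],
    [0, 0, 0],
    [0, 0, 0],
    [0, 0, 0],
    [0, 0, 0],
    [0, 0, 0],
    [0, 0, 0],
  ],
  fingers=[-1, -1, -1, -1, -1, -1, -1, -1, -1, -1],
)

```text
time: 26.6
position: [0.6161, -0.1761, 0.1137]
tool_rot: [-1.197, 1.229, -1.229]
ft_force: [1.6, 0.4, -2.6]
grip_width: 0.402
```

Run:
```python
from h import *
plan([.6165,-.1755,.113],frame(-1.55,0))
c=cam("wrist"); im=ctrl.get_image("wrist"); crop(im,180,180,390,310,3.7,"pics/w18.png")
```

```text
t 26.6 pos [ 0.6161 -0.1761  0.1137] F [ 1.6  0.4 -2.6] grip 0.402 q [-0.12  0.39  0.45  1.62 -0.18  1.17  0.35]
turn [0.0001 0.0003 0.0003] 0.0 shift before turn(mm) [-0.6  0.7  0.3] after turn [-0.6  0.7  0.3]
```

View pics/w18.png

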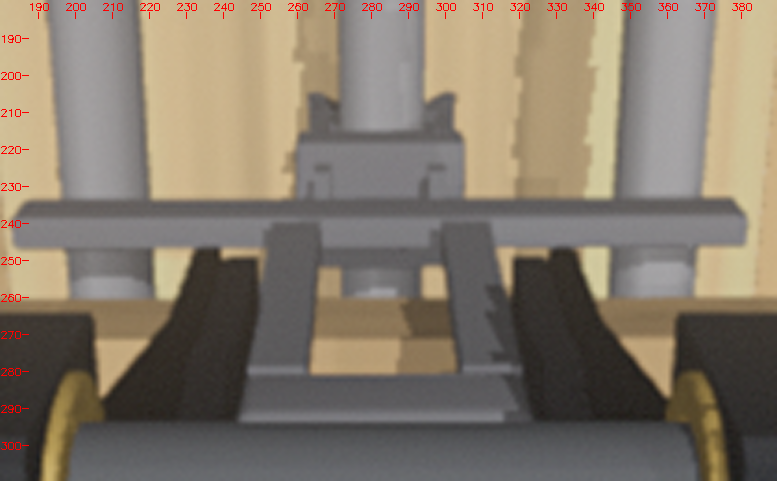

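>>> play_rows(
  translation=[
    [0, 0.7, 0],
    [0, 0.7, 0],
    [0, 0.6, 0],
    [0, 0, 0],
    [0, 0, 0],
    [0, 0, 0],
    [0, 0, 0],
    [0, 0, 0],
    [0, 0, 0],
    [0, 0, 0],
  ],
  turn=[
    [0, 0, 0],
    [0, 0, 0],
    [0, 0, 0],
    [0, 0, 0],
    [0, 0, 0],
    [0, 0, 0],
    [0, 0, 0],
    [0, 0, 0],
    [0, 0, 0],
    [0, 0, 0],
  ],
  fingers=[-1, -1, -1, -1, -1, -1, -1, -1, -1, -1],
)

```text
time: 27.48
position: [0.6161, -0.1763, 0.1134]
tool_rot: [-1.196, 1.229, -1.229]
ft_force: [-2.1, 0.6, 5.6]
grip_width: 0.405
```

Run:
```python
from h import *
plan([.6165,-.1755,.113],frame(-1.55,0))
```

```text
t 27.48 pos [ 0.6161 -0.1763  0.1134] F [-2.1  0.6  5.6] grip 0.405 q [-0.12  0.39  0.45  1.62 -0.18  1.17  0.35]
turn [-0.0006  0.0001 -0.0001] 0.001 shift before turn(mm) [-0.8  0.4  0.3] after turn [-0.8  0.4  0.3]
```

>>> play_rows(
  translation=[
    [0, 1, 0],
    [0, 1, 0],
    [0, 1, 0],
    [0, 1, 0],
    [0, 0, 0],
    [0, 0, 0],
    [0, 0, 0],
    [0, 0, 0],
    [0, 0, 0],
    [0, 0, 0],
  ],
  turn=[
    [0, 0, 0],
    [0, 0, 0],
    [0, 0, 0],
    [0, 0, 0],
    [0, 0, 0],
    [0, 0, 0],
    [0, 0, 0],
    [0, 0, 0],
    [0, 0, 0],
    [0, 0, 0],
  ],
  fingers=[-1, -1, -1, -1, -1, -1, -1, -1, -1, -1],
)

```text
time: 28.32
position: [0.6162, -0.1767, 0.1131]
tool_rot: [-1.194, 1.228, -1.229]
ft_force: [-8.9, 2.3, 21.8]
grip_width: 0.405
```

Run:
```python
from h import *
plan([.6165,-.1755,.113],frame(-1.55,0))
c=cam("wrist"); im=ctrl.get_image("wrist"); cv2.imwrite("pics/w19f.png",im); np.savez("w19.npz",K=c[0],R=c[1],t=c[2]); crop(im,180,180,390,310,3.7,"pics/w19.png")
```

```text
t 28.32 pos [ 0.6162 -0.1767  0.1131] F [-8.9  2.3 21.8] grip 0.405 q [-0.12  0.39  0.45  1.62 -0.18  1.17  0.35]
turn [-0.0018 -0.0001 -0.0007] 0.002 shift before turn(mm) [-1.2  0.1  0.2] after turn [-1.2  0.1  0.2]
```

View pics/w19.png

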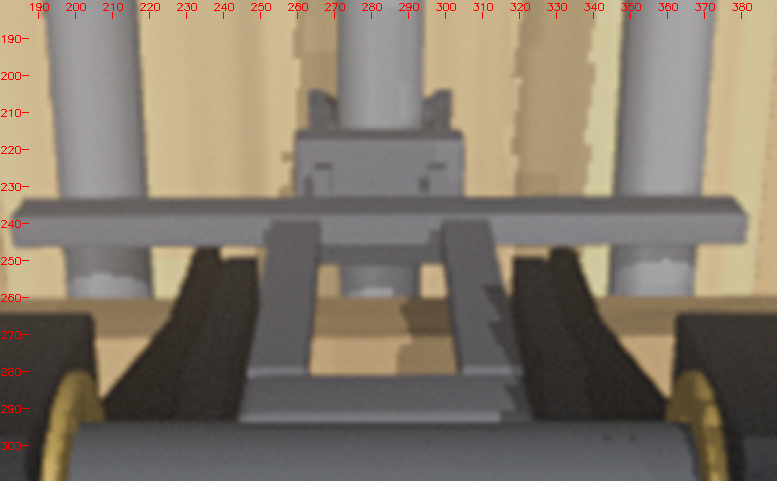

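>>> play_rows(
  translation=[
    [0, -2, 0],
    [0, -2, 0],
    [0, -0.5, 0],
    [0, 0, 0],
    [0, 0, 0],
    [0, 0, 0],
    [0, 0, 0],
    [0, 0, 0],
    [0, 0, 0],
    [0, 0, 0],
  ],
  turn=[
    [0, 0, 0],
    [0, 0, 0],
    [0, 0, 0],
    [0, 0, 0],
    [0, 0, 0],
    [0, 0, 0],
    [0, 0, 0],
    [0, 0, 0],
    [0, 0, 0],
    [0, 0, 0],
  ],
  fingers=[-1, -1, -1, -1, -0.2, 0.2, 0.2, 0.2, 0.2, 0.2],
)

```text
time: 29.2
position: [0.6159, -0.1759, 0.1121]
tool_rot: [-1.197, 1.229, -1.228]
ft_force: [1.1, 0.0, -0.7]
grip_width: 0.588
```

>>> play_rows(
  translation=[
    [0, 0, 0],
    [0, -3, 0],
    [0, -6, 0],
    [0, -10, 0],
    [0, -15, 0],
    [0, -20, 0],
    [0, -20, 0],
    [0, -20, 0],
    [0, -20, 0],
    [0, -10, 0],
  ],
  turn=[
    [0, 0, 0],
    [0, 0, 0],
    [0, 0, 0],
    [0, 0, 0],
    [0, 0, 0],
    [0, 0, 0],
    [0, 0, 0],
    [0, 0, 0],
    [0, 0, 0],
    [0, 0, 0],
  ],
  fingers=[0.2, 0.2, 0.2, 0.2, 0.2, 0.2, 0.2, 0.2, 0.2, 0.2],
)

```text
time: 30.03
position: [0.6173, -0.1767, 0.2409]
tool_rot: [-1.193, 1.225, -1.232]
ft_force: [0.7, -0.0, 0.2]
grip_width: 0.601
```

Run:
```python
from h import *
plan([.6165,-.1755,.113],frame(-1.55,0))
c=cam("wrist"); im=ctrl.get_image("wrist"); cv2.imwrite("pics/w20.png",im)
crop(ctrl.get_image("side"),320,200,430,290,6,"pics/s20.png")
```

```text
t 30.03 pos [ 0.6173 -0.1767  0.2409] F [ 0.7 -0.   0.2] grip 0.601 q [-0.14  0.31  0.47  1.47 -0.14  1.39  0.32]
turn [-0.0052  0.0001  0.0009] 0.005 shift before turn(mm) [ -1.3 127.9  -1.5] after turn [ -1.2 127.9  -0.8]
```

View pics/w20.png

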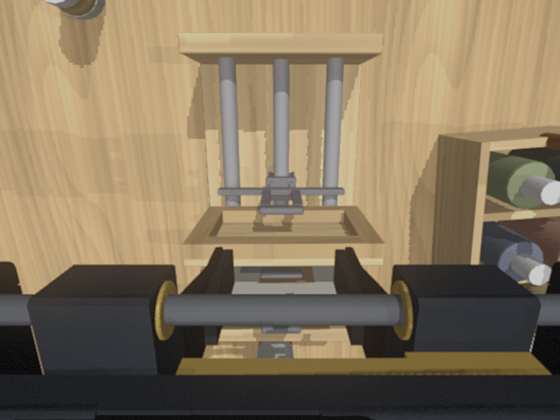

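View pics/s20.png

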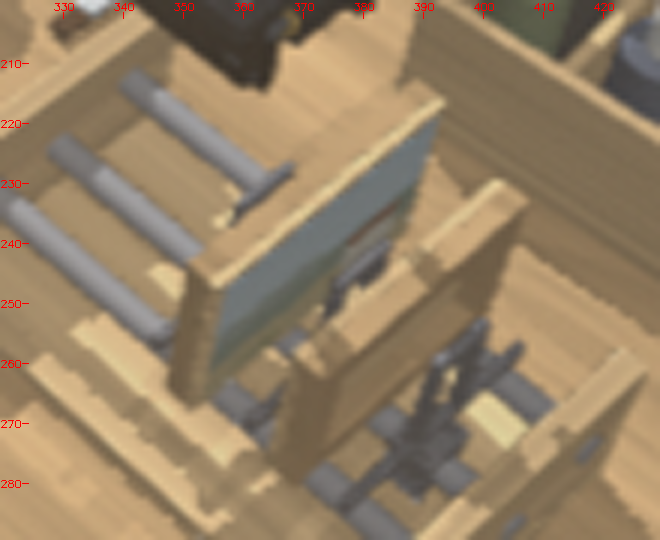

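>>> play_rows(
  translation=[
    [0, -20, 0],
    [0, -20, 0],
    [-20, -10, 0],
    [-30, 0, 0],
    [-30, 0, 0],
    [-30, 0, 0],
    [-30, 0, 0],
    [-30, 0, 0],
    [-20, 0, 0],
    [0, 0, 0],
  ],
  turn=[
    [0, 0, 0],
    [0, 0, 0],
    [0, 0, 0],
    [0, 0, 0],
    [0, 0, 0],
    [0, 0, 0],
    [0, 0, 0],
    [0, 0, 0],
    [0, 0, 0],
    [0, 0, 0],
  ],
  fingers=[0.2, 0.2, 0.2, 0.2, 0.2, 0.2, 0.2, 0.2, 0.2, 0.2],
)

```text
time: 30.97
position: [0.6206, 0.0214, 0.2848]
tool_rot: [-1.201, 1.226, -1.218]
ft_force: [0.7, 1.6, -0.6]
grip_width: 0.604
```

Run:
```python
from h import *
im=ctrl.get_image("top"); cv2.imwrite("pics/t21f.png",im); crop(im,340,145,440,232,7,"pics/t21.png")
im=ctrl.get_image("side"); cv2.imwrite("pics/s21f.png",im); crop(im,320,200,430,300,6,"pics/s21.png")
print(ctrl.get_state()["position"],ctrl.get_state()["ft_force"])
```

```text
[0.62065506 0.01479813 0.28528846] [-0.15477523 -0.73414887  0.0105265 ]
```

View pics/t21.png

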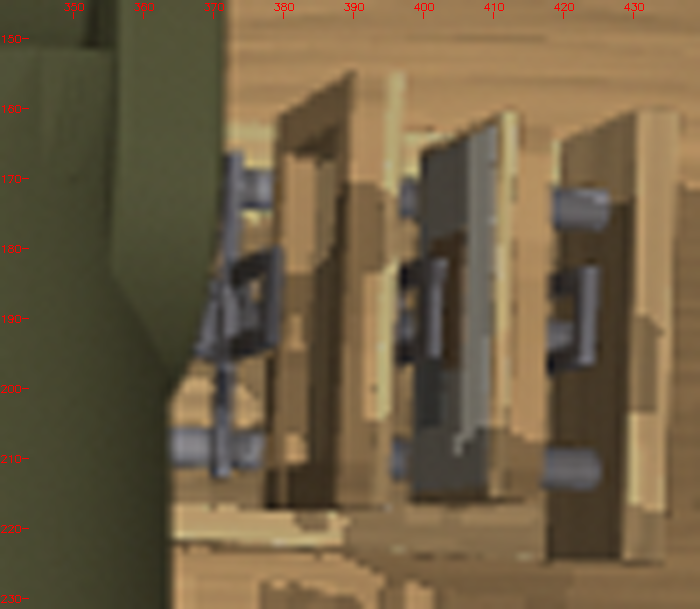

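View pics/t21f.png

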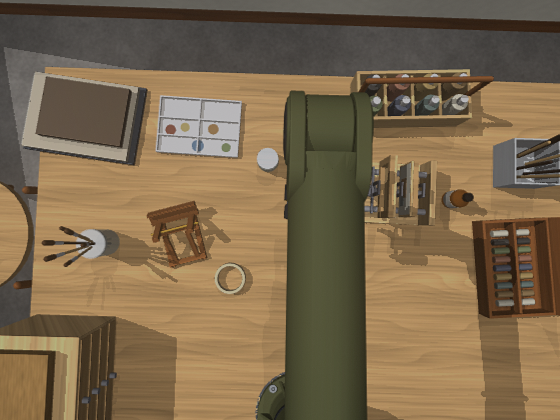

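View pics/s21.png

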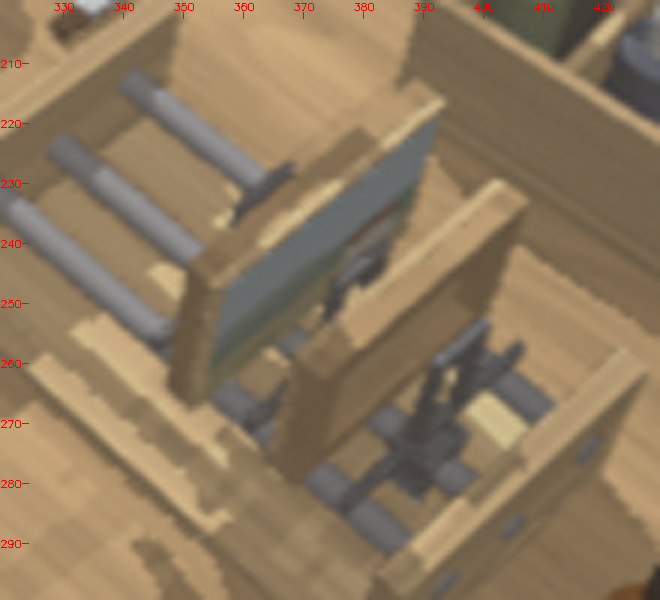

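Run:
```python
from h import *
T=cam("top")
f,n=onz(T,(373,166.5),.078),onz(T,(371.2,211.8),.078); print("spare foot if home",f.round(4),n.round(4),np.linalg.norm(f-n).round(4),((f+n)/2).round(4),np.degrees(np.arctan2(*(f-n)[[1,0]])))
b=[onz(T,u,.142) for u in [(378.9,181),(378,194)]]; print("spare bar if home",np.mean(b,0).round(4))
c=[onz(T,u,.168) for u in [(389.5,154.9),(397.3,155.0),(387.5,216.8),(395,216.8)]]; print("panel",np.mean(c,0).round(4))
l=[onz(T,u,.142) for u in [(402,182),(401.3,195.5)]]; print("last bar",np.mean(l,0).round(4))
```

```text
spare foot if home [ 0.677  -0.1791  0.078 ] [ 0.5572 -0.1762  0.078 ] 0.1199 [ 0.6171 -0.1777  0.078 ] -1.3651912471525365
spare bar if home [ 0.6151 -0.1773  0.142 ]
panel [ 0.6175 -0.2037  0.168 ]
last bar [ 0.6136 -0.2347  0.142 ]
```

Run:
```python
from bench import ctrl
print(ctrl.close_job())
```

```text
the job is handed in; nothing more can be done
None
```

The panel is in the rack and the spare divider is snapped onto the middle rail beside it. I handed the job in at about 31 s of the 72 s allowed.

- **Panel:** I lifted it off the stand by its upper edge and turned it. I lowered it onto the two outer rails until I felt about 4 N of contact, and only then let go. In the last top view it stands upright, square to within about 0.4° and centred to about 1–2 mm. It is about 19 mm from the last fitted divider.
- **Spare divider:** I gripped it across its 36 mm width and pushed it down onto the middle rail. The lips touched about 12 mm above home, as described, and it then snapped in. It stopped hard at the expected height under 22 N. It is about 14 mm from the panel's free side. Its foot bar and top bar, measured separately, agree that it is upright and fully down.
- **Everything else:** The last views showed nothing else that had been moved. The arm's shadow and the arm itself hid part of the table, including the paint jar and the small brush. The arm ended clear of everything.

**Disagreements:** The top and wrist cameras differed by 1–2 mm on the rack's centreline. The reported tool position also varied by about 2 mm, so I did the final alignment on the rail from the image alone. The panel sat about 2.5 mm lower in the grip than I had estimated, so I used the contact force to decide when it was down.

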